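Pin the work carriers into the inspection fixture and scan it in

TASK

Slide every work carrier on the bench, tongue first, fully home under a bridge of the fixture (one per station, any station) and lock each with a lock pin from the rack, pushed through bridge, carrier and deck until its flange rests on the bridge. Only when all are locked, book the job in: hold the scanner still for a second with its window centred over the barcode label and square to it, about 11 cm away, then lay it back upright on the middle of its mat and let go. Do not knock over the solvent bottle or the glass jar.

Things in the scene. Friction and masses are not known exactly. Their poses are not given: they have to be found in the camera images.
- fixture: Fixed aluminium deck, x -94 to 74 mm, y +-165 mm, top at z 24 mm; origin under it. At its far side three clevis stations 105 mm apart in y, open to -x: steel bridge (x 26 to 68, 64 wide, 12 thick, underside 14.5 mm above the deck) on two cheeks, slot 43 mm wide, flared lead-in from x 8 mm, stop at the back. Bridge hole 17 mm, deck hole below it 18 mm.
- station1 (a point): Centre of station 1's pin hole on the bridge's top face, 50.5 mm above the bench (fixture x 45, y -105 mm); axes as the fixture's. A carrier fully home has its hole right below. The vertical hole runs through bridge, carrier tongue and deck.
- station2 (a point): Centre of station 2's pin hole on the bridge's top face, 50.5 mm above the bench (fixture x 45, y 0 mm); axes as the fixture's. A carrier fully home has its hole right below. The vertical hole runs through bridge, carrier tongue and deck.
- station3 (a point): Centre of station 3's pin hole on the bridge's top face, 50.5 mm above the bench (fixture x 45, y 105 mm); axes as the fixture's. A carrier fully home has its hole right below. The vertical hole runs through bridge, carrier tongue and deck.
- carrier1: Work carrier (identical; two or three present): plate 12 mm thick, x -52 to 52 mm; rear part (x -52 to -4) 60 mm wide, front tongue (x -4 to 52) 40 mm wide with an 18 mm hole at x 36. On it a grey nest block 36 (x) x 30 (y) x 36 mm centred at x -26, top at z 48 mm, a round case 4 mm high on top: grip the block across its 30 mm. Origin: centre of the underside. 0.3 kg.
- carrier1_hole (a point): Centre of that carrier's tongue hole, on the plate's upper face (12 mm above its underside).
- carrier2: Work carrier (identical; two or three present): plate 12 mm thick, x -52 to 52 mm; rear part (x -52 to -4) 60 mm wide, front tongue (x -4 to 52) 40 mm wide with an 18 mm hole at x 36. On it a grey nest block 36 (x) x 30 (y) x 36 mm centred at x -26, top at z 48 mm, a round case 4 mm high on top: grip the block across its 30 mm. Origin: centre of the underside. 0.3 kg.
- carrier2_hole (a point): Centre of that carrier's tongue hole, on the plate's upper face (12 mm above its underside).
- carrier3: Work carrier (identical; two or three present): plate 12 mm thick, x -52 to 52 mm; rear part (x -52 to -4) 60 mm wide, front tongue (x -4 to 52) 40 mm wide with an 18 mm hole at x 36. On it a grey nest block 36 (x) x 30 (y) x 36 mm centred at x -26, top at z 48 mm, a round case 4 mm high on top: grip the block across its 30 mm. Origin: centre of the underside. 0.3 kg.
- carrier3_hole (a point): Centre of that carrier's tongue hole, on the plate's upper face (12 mm above its underside).
- rack: Fixed white block 170 x 50 x 46 mm with four upright holes (18 mm) in a row along its x at -60, -20, 20, 60 mm. Origin: centre of the underside.
- pin1: Lock pin, all identical, any will do: steel shank 14 mm thick, 44 mm long, tapered foot; flange 30 mm across (z 44 to 48 mm); round knob 26 mm across (z 48 to 82 mm) to grip. Origin: centre of the foot end; z points to the knob. Starts upright in the rack, flange on its top. Home, the flange rests on the bridge, the origin 44 mm below the station point.
- pin2: Lock pin, all identical, any will do: steel shank 14 mm thick, 44 mm long, tapered foot; flange 30 mm across (z 44 to 48 mm); round knob 26 mm across (z 48 to 82 mm) to grip. Origin: centre of the foot end; z points to the knob. Starts upright in the rack, flange on its top. Home, the flange rests on the bridge, the origin 44 mm below the station point.
- pin3: Lock pin, all identical, any will do: steel shank 14 mm thick, 44 mm long, tapered foot; flange 30 mm across (z 44 to 48 mm); round knob 26 mm across (z 48 to 82 mm) to grip. Origin: centre of the foot end; z points to the knob. Starts upright in the rack, flange on its top. Home, the flange rests on the bridge, the origin 44 mm below the station point.
- pin4: Lock pin, all identical, any will do: steel shank 14 mm thick, 44 mm long, tapered foot; flange 30 mm across (z 44 to 48 mm); round knob 26 mm across (z 48 to 82 mm) to grip. Origin: centre of the foot end; z points to the knob. Starts upright in the rack, flange on its top. Home, the flange rests on the bridge, the origin 44 mm below the station point.
- scanner: Hand scanner 161 mm long along x, lying on the mat: handle 30 mm wide (y), x -80 to 30, z 13 to 41 mm; white head at +x, 52 x 58 x 44 mm, centred at x 55; small foot under the rear. Origin at the level of the underside. It looks along -z, out of the head's underside. Grip the handle near x 5 mm. 0.2 kg.
- scanner_window (a point): Centre of the scanner's window on the head's underside (scanner x = 55 mm, z = 0); axes as the scanner's; it looks along -z.
- label (a point): Centre of the barcode label (66 x 76 mm) on the fixed sloping plate of the label stand, 45 mm above the bench; z is the label's normal, leaning 30 degrees from vertical towards the stand's -x (the robot's side); y is level.
- mat: Fixed black rubber mat 230 x 150 x 3 mm, the scanner's parking place; origin: centre of the underside; the scanner lies along its x.
- solvent: Bystander: upright clear solvent bottle 56 mm across, 130 mm high; origin under it.
- jar: Bystander: glass jar 60 mm across, 70 mm high; origin under it.
There are look-alikes about, which are no part of the job. Leave any green or yellow look-alike of the pin4 alone.

How it is judged:
By the outcome, as a careful person would: the job done as asked, in the order asked, and still so for the second after the job is handed in, with the robot touching nothing.
Of carrier1, carrier2, carrier3 only 2 to 3 are there at a start; the rules pass over those that are not, and their reading is None.
At some moment in a run one of carrier1, carrier2, carrier3, scanner may be knocked a few centimetres aside while the robot is not near it.
Once in a run the grip may slacken for a moment while it holds something.
It also fails if it takes over 210 s, if anything falls off the work surface, if the arm or the gripper's body presses on something with over 40 N, if the wrist force passes 120 N, or if a joint passes its speed limit or range.

ROBOT

A 7-joint arm with a two-finger parallel gripper is mounted at the origin on the work surface. World frame = base frame: x ahead of the robot, y to its left, z up, the work surface at z = 0. Lengths are in mm, angles in rad, forces in N, time in s.
With the tool pointing down it reaches from about 400 to 850 mm from the base axis. Payload 4.4 kg.
Tool frame: the origin (TCP) lies on the front face of the gripper's body, between the roots of the fingers; the fingertips stand 97 mm ahead of it and the grasp point (between the pads) lies 78 mm ahead of it; z points along the fingers, x is the direction in which the jaws open and shut, and the axes are right-handed (so a half turn about z gives the same grasp; the last joint's range is limited). The gripper opens to 94 mm and grips with 3 to 60 N. Pads are 16 mm wide; open, the fingers measure 119 mm over their backs; the gripper's body (75 mm by 177 mm) begins 78 mm behind the grasp point.
Start: joints at [1.153, 0.628, 0.038, 1.517, -0.027, 0.996, -0.02], TCP at [224.008, -610.195, 302.678] pointing down, gripper open.
Joint ranges: [-3.06, 3.06], [-0.37, 2.12], [-1.25, 1.32], [0.18, 2.47], [-1.1, 4.24], [0.23, 1.98], [-2.94, 2.94]. Speed limits (rad/s): [2.57, 2.57, 3.14, 3.14, 3.14, 3.14, 3.14].

INTERFACE

Orientations are given as a rotation vector (axis times angle).
In Python, from rig import state, get_image, finish_job, models gives the robot as it stands. The module is installed in compiled form; this text tells all that it offers.
- The arm moves only by the tool send_rows, never from a script. Its argument "deltas" is a list of rows, each a list of 2 entries, a list of its own where there are three numbers: the shift along the tool's x, y, z in m, then the turn about the tool's z in rad. A call has 1 to 8 rows; each row shifts and turns the pose as measured when the row begins, along the tool's axes as they then stand; what a row does not reach is not made up. A row lasts 1/10 s, in which the tool goes at most 50 mm and 8.59 degrees, less where a joint would pass 70% of its speed; a pose out of reach is approached as far as the arm can. A call is refused whole if a number of a shift passes 0.05 or a number of a turn 0.15, either way. A call with a gripper value outside its range is refused whole. "gripper" is the closure in counts, from 0 (fully open) to 255 (shut), set as the call begins (left out, the last holds). The fingers move at their own pace and stop on an object; "squeeze" is the grip in N (left out, the last holds). Time passes only in rows, so rows that do not move let the fingers close. It gives the time, the measured TCP pose, the force and the opening at its end, in the units of the state.
- state(): the state, without advancing time (a new reading comes with each control period).
- get_image(name): name is "scene" or "top" or "wrist"; returns a dict with "color" (480x640x3 uint8, red, green, blue), "range_z" (480x640 float32, mm along the optical axis (not along the pixel's ray), 0 where there is no reading), "fx", "fy", "cx", "cy" (pixels), "rvec" (rotation vector, rad) and "tvec" (3), from world to camera coordinates, as OpenCV has them. Camera axes: x right, y down, z forward; pixel columns grow to the right and rows downward; lengths in mm; the calibration is good to about 2 mm. A picture is of the moment at which its call begins.
- finish_job(): hands the job in, once; it reports no verdict.
Trained networks look in a picture, given as the dict that the camera call returned (one of the last four; its "shot" number tells which), for a name from the list of things; names that differ only in an ending like _2 or _b are one class to them, and where a whole thing is asked for, a point or a joint stands for the part that bears it (a point fixed in the world has none). Each returns a list of dicts, best first, with "conf" (0 to 1); they miss things now and then, are a little off and sometimes report something else, mostly with a low value. They report only what shows in the picture. A call takes as long as a camera call. They do not tell look-alikes from the thing itself.
- models.spot_in(thing, picture): "extent" ([left, top, right, bottom] in pixels, round what is visible of it).
The state is a dict: "time_s": time; "q": joint angles; "joint_velocities": joint speeds; "effort": joint torques, N m; "tcp_pos": TCP position; "eef_rot": TCP orientation; "contact_force": force on the tool from outside, world axes, zero at the start; "ft_torque": the same for the moment, N m; "gripper_width": finger opening in mm.
Only numpy, scipy, OpenCV 4.12 (cv2) and the standard library are available. Lean on these libraries where they do the work, as an engineer would, in place of code of your own. Each camera call takes 0.05 s, during which the arm holds its last target.

## Working session

There is one attempt and no reset: what is moved stays moved. The work goes in short steps, Python scripts to look and compute and a tool call to move; the robot and the scene stay as the last step left them, time stands still between calls to the robot, and variables do not carry over. Pictures are saved under pics/ and viewed, and the job is handed in when it is done.

Besides the shell and the picture viewer there is one more tool, called after "Call:" by a JSON object that holds its "op" and its "data", one argument or row to a line. send_rows: Moves the arm, as the interface text tells. Its arguments: {"type":"object","properties":{"deltas":{"type":"array"},"gripper":{"type":"number"},"squeeze":{"type":"number"}},"required":["deltas"]}

```bash
mkdir -p pics; cat > h.py <<'E'
import numpy as np, cv2
from rig import state, get_image, finish_job, models
from scipy.spatial.transform import Rotation as R
def save(p,n): cv2.imwrite(f'pics/{n}.png',cv2.cvtColor(p['color'],cv2.COLOR_RGB2BGR))
def cloud(p):
    z=p['range_z'].astype(float); v,u=np.mgrid[0:480,0:640]
    c=np.stack([(u-p['cx'])/p['fx']*z,(v-p['cy'])/p['fy']*z,z],-1)
    Rm=R.from_rotvec(np.ravel(p['rvec'])).as_matrix()
    w=(c-np.ravel(p['tvec']))@Rm
    w[z<=0]=np.nan
    return w
def proj(p,X):
    Rm=R.from_rotvec(np.ravel(p['rvec'])).as_matrix()
    c=np.atleast_2d(X)@Rm.T+np.ravel(p['tvec'])
    return np.stack([c[:,0]/c[:,2]*p['fx']+p['cx'],c[:,1]/c[:,2]*p['fy']+p['cy']],-1)
E
python3 - <<'E'
from h import *
s=state(); print(s)
for n in ['scene','top','wrist']:
    p=get_image(n); save(p,n+'0'); print(n,p['shot'],p['fx'],p['cx'],p['cy'],p['rvec'],p['tvec'])
    np.savez(f'pics/{n}0.npz',**{k:v for k,v in p.items()})
E
```

```text
{'time_s': 0.0, 'q': array([ 1.15320646,  0.62929173,  0.03844022,  1.51835268, -0.02700365,
        0.99630942, -0.02000711]), 'joint_velocities': array([-0.0008211 ,  0.00054271, -0.00113644,  0.00019389, -0.00043408,
        0.00077589, -0.00022733]), 'effort': array([ 5.14010499e-04, -5.49721706e+01,  1.14302851e+00, -1.86628819e+01,
       -5.23593463e-02,  2.37308932e-02,  1.34841112e-04]), 'tcp_pos': array([ 223.84042336, -609.72713812,  301.79409158]), 'eef_rot': array([-2.57503294e+00,  1.79784975e+00,  2.38869415e-03]), 'contact_force': array([0.13728532, 0.97251411, 0.07984787]), 'ft_torque': array([-0.03655124,  0.01135602,  0.05199221]), 'gripper_width': 93.92470206276865}
scene 1 433.72225321029225 324.3773693512636 241.38715006982025 [ 1.86885601  1.57134219 -0.64605898] [ -82.62758783 -288.36850383 1541.79520586]
top 2 464.89093888213745 329.00511669324226 237.4060476882341 [ 2.13117621 -2.0962634   0.2173765 ] [  -1.77482541  484.62582875 1070.46021086]
wrist 3 431.5176596916053 322.70077806227096 239.38080160745022 [-2.37486608  1.65632732  0.24274189] [-648.96045048  -31.00699218  391.71139707]
```

View pics/scene0.png

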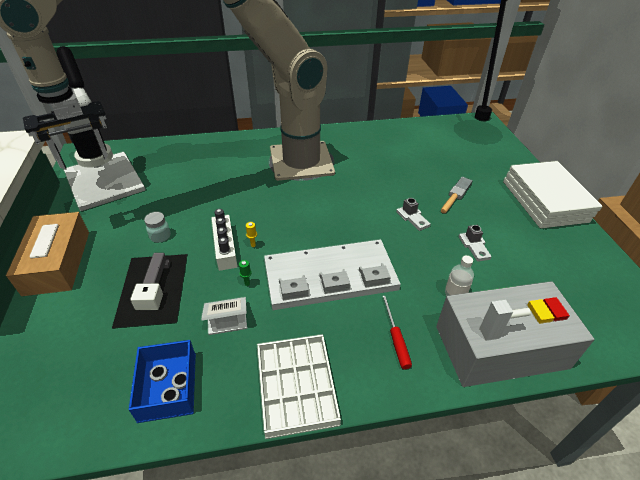

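View pics/top0.png

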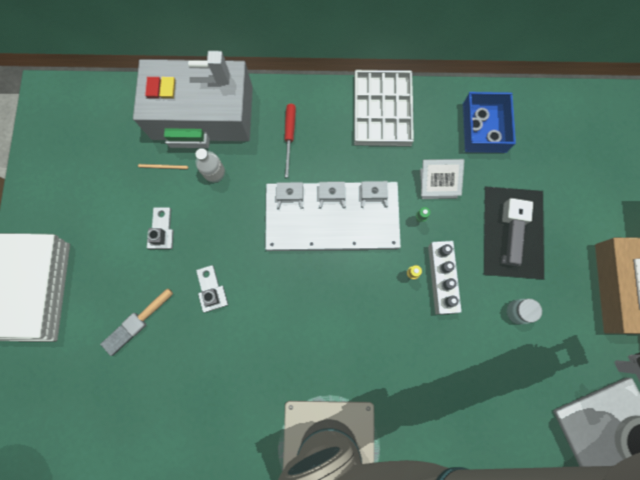

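View pics/wrist0.png

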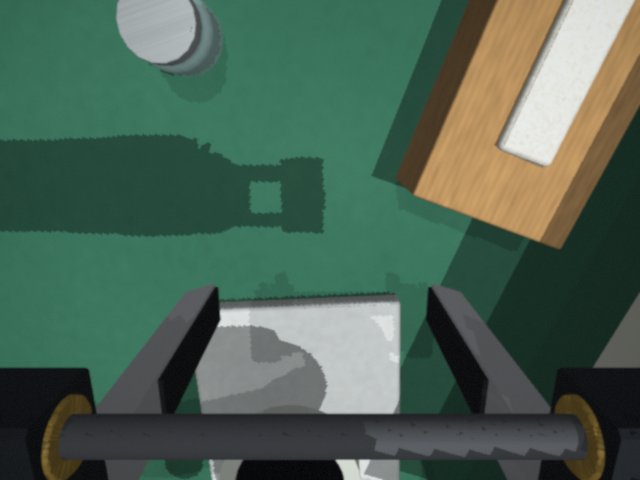

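Two carriers: top view at (160,228) and (210,290). The four black pins are in the rack at (447,275). The green and yellow look-alikes stand beside the rack. The scanner is on the mat at (515,230) and the label at (442,180).

```bash
cat > m.py <<'E'
from h import *
p=get_image('top'); w=cloud(p)
for t in ['fixture','carrier1','rack','pin1','scanner','label','mat','solvent','jar']:
    for d in models.spot_in(t,p):
        if d['conf']<.2: continue
        l,tp,r,b=d['extent']; cx,cy=(l+r)/2,(tp+b)/2
        print(t,round(d['conf'],2),np.round(d['extent']),np.round(w[int(cy),int(cx)]))
def rect(name,u0,v0,u1,v1,zlo,zhi):
    q=w[v0:v1,u0:u1].reshape(-1,3); q=q[np.isfinite(q[:,0])&(q[:,2]>zlo)&(q[:,2]<zhi)]
    r=cv2.minAreaRect(q[:,:2].astype(np.float32)); print(name,len(q),np.round(r[0],1),np.round(r[1],1),round(r[2],1),'z',np.round(np.median(q[:,2]),1))
rect('deck',255,170,410,260,19,29)
for i,u in enumerate((290,332,374)): rect('bridge%d'%i,u-20,175,u+20,206,44,58)
rect('rack',425,235,466,320,41,51)
rect('c left plate',140,200,180,255,7,18); rect('c left block',140,200,180,255,40,60)
rect('c right plate',190,260,235,315,7,18); rect('c right block',190,260,235,315,40,60)
rect('scan head',495,190,540,230,38,55); rect('scan handle',495,215,540,275,30,50)
rect('labelstand',415,155,470,205,10,90)
rect('mat',480,180,550,285,1.5,8)
rect('solv',190,145,230,190,60,140);rect('jar',500,290,550,330,50,80)
E
python3 m.py
```

```text
fixture 0.68 [267. 182. 400. 250.] [545.  -3.  24.]
carrier1 0.97 [198. 269. 229. 311.] [354. 279.  44.]
carrier1 0.38 [505. 297. 540. 325.] [ 316. -439.   69.]
rack 0.55 [426. 239. 461. 315.] [ 393. -266.   48.]
pin1 0.74 [437. 259. 451. 274.] [ 414. -260.   86.]
pin1 0.73 [439. 278. 456. 293.] [ 371. -266.   81.]
pin1 0.7 [443. 294. 460. 306.] [ 337. -273.   85.]
pin1 0.67 [410. 268. 422. 278.] [ 397. -195.   84.]
pin1 0.61 [417. 209. 431. 223.] [ 535. -215.   83.]
pin1 0.42 [435. 244. 452. 257.] [ 452. -260.   82.]
scanner 0.57 [504. 197. 532. 266.] [ 510. -451.   43.]
label 0.71 [418. 162. 466. 200.] [ 635. -274.   39.]
label 0.53 [442. 291. 462. 311.] [ 337. -275.   88.]
mat 0.86 [480. 185. 548. 278.] [ 509. -440.   45.]
mat 0.53 [148. 207. 172. 250.] [502. 416.  47.]
mat 0.28 [264. 181. 404. 255.] [542.  -3.  22.]
solvent 0.69 [195. 149. 226. 186.] [643. 294.  91.]
jar 0.73 [506. 299. 539. 327.] [ 313. -439.   69.]
jar 0.56 [440. 276. 456. 292.] [ 373. -268.   84.]
jar 0.44 [422. 162. 463. 198.] [ 636. -272.   46.]
jar 0.37 [267. 182. 404. 253.] [542.  -8.  22.]
deck 7063 [547.4  -1.5] [169.6 330.6] 1.8 z 23.7
bridge0 402 [601.2 105.5] [44.  62.1] 1.8 z 49.8
bridge1 406 [ 6.04e+02 -5.00e-01] [43.7 61.8] 1.2 z 50.1
bridge2 413 [ 602.  -104.7] [55.9 66.2] 6.7 z 50.0
rack 956 [ 395.7 -274.6] [170.3  51.6] 4.2 z 46.0
c left plate 527 [510.3 431. ] [103.7  66. ] 1.4 z 11.1
c left block 198 [484.2 427.9] [35.3 31. ] 1.8 z 50.0
c right plate 577 [362.5 294.9] [104.6  61.3] 20.0 z 11.5
c right block 208 [338.  285.9] [36.2 30.3] 18.0 z 50.0
scan head 617 [ 550.1 -460.1] [59.1 80.1] 80.9 z 46.0
scan handle 752 [ 489.6 -455.7] [ 57.7 122. ] 87.0 z 43.4
labelstand 1472 [ 643.9 -273.9] [ 82.4 101.6] 1.6 z 45.4
mat 3325 [ 519.6 -462.7] [177.8 280. ] 87.3 z 3.4
solv 496 [657.5 301.8] [48.2 54.8] 39.1 z 91.6
jar 465 [ 318.4 -457.2] [50.4 52.6] 1.0 z 69.8
```

```bash
cat > plan.py <<'E'
import sys
from h import *
def pose():
    s=state(); return np.array(s['tcp_pos']),R.from_rotvec(s['eef_rot']).as_matrix(),s
def plan(x,y,z,yaw,step=45,arc=True):
    """target TCP pos (mm) world, yaw deg of tool x; prints rows"""
    p,M,s=pose(); cur=np.degrees(np.arctan2(M[1,0],M[0,0]))
    d=(yaw-cur+180)%360-180
    T=np.array([x,y,z],float)
    n=max(int(np.ceil(np.linalg.norm(T-p)/step)),int(np.ceil(abs(np.radians(d))/0.14)),1)
    rows=[]; M2=M.copy(); pp=p.copy()
    for i in range(n):
        f=(i+1)/n
        if arc:
            r0,r1=np.hypot(*p[:2]),np.hypot(*T[:2]); a0,a1=np.arctan2(p[1],p[0]),np.arctan2(T[1],T[0])
            r=r0+(r1-r0)*f;a=a0+(a1-a0)*f
            q=np.array([r*np.cos(a),r*np.sin(a),p[2]+(T[2]-p[2])*f])
        else: q=p+(T-p)*f
        loc=M2.T@(q-pp)/1000
        dz=-np.radians(d)/n   # tool z down
        rows.append([[round(float(v),4) for v in loc],round(float(dz),4)])
        M2=M2@R.from_rotvec([0,0,dz]).as_matrix(); pp=q
    print('now',np.round(p,1),'yaw',round(cur,1),'tiltz',np.round(M[:,2],4),'F',np.round(s['contact_force'],1),'w',round(s['gripper_width'],1),'t',round(s['time_s'],2),'q7',round(s['q'][6],2))
    for i in range(0,n,8): print(str(rows[i:i+8]).replace(' ',''))
if __name__=='__main__':
    a=[float(v) for v in sys.argv[1:5]]
    plan(*a,step=float(sys.argv[5]) if len(sys.argv)>5 else 45,arc=not(len(sys.argv)>6))
E
python3 - <<'E'
from h import *
d=np.load('pics/wrist0.npz')
Rm=R.from_rotvec(d['rvec'].ravel()).as_matrix(); C=-Rm.T@d['tvec'].ravel()
s=state(); M=R.from_rotvec(s['eef_rot']).as_matrix()
print('cam in tool',M.T@(C-s['tcp_pos']),'axes in tool\n',(M.T@Rm.T).round(3))
E
python3 plan.py 410 -200 330 0; python3 plan.py 500 -150 360 90
```

```text
cam in tool [ -0.58529463 -82.46051262 -80.71331427] axes in tool
 [[ 1.     0.001 -0.001]
 [-0.001  0.959  0.285]
 [ 0.001 -0.285  0.959]]
now [ 224.  -610.2  302.7] yaw -69.8 tiltz [ 0. -0. -1.] F [ 0.2 -0.3  0.7] w 93.7 t 0.65 q7 -0.02
[[[-0.0192,-0.044,-0.0025],-0.1108],[[-0.0173,-0.0435,-0.0025],-0.1108],[[-0.0156,-0.0429,-0.0025],-0.1108],[[-0.0139,-0.0423,-0.0025],-0.1108],[[-0.0123,-0.0416,-0.0025],-0.1108],[[-0.0108,-0.0409,-0.0025],-0.1108],[[-0.0093,-0.0401,-0.0025],-0.1108],[[-0.008,-0.0393,-0.0025],-0.1108]]
[[[-0.0067,-0.0384,-0.0025],-0.1108],[[-0.0055,-0.0375,-0.0025],-0.1108],[[-0.0044,-0.0366,-0.0025],-0.1108]]
now [ 224.  -610.2  302.7] yaw -69.8 tiltz [ 0. -0. -1.] F [ 0.2 -0.3  0.7] w 93.7 t 0.65 q7 -0.02
[[[-0.0071,-0.0298,-0.0029],-0.1395],[[-0.0043,-0.0301,-0.0029],-0.1395],[[-0.0015,-0.03,-0.0029],-0.1395],[[0.0012,-0.0298,-0.0029],-0.1395],[[0.0038,-0.0293,-0.0029],-0.1395],[[0.0064,-0.0285,-0.0029],-0.1395],[[0.0089,-0.0275,-0.0029],-0.1395],[[0.0112,-0.0263,-0.0029],-0.1395]]
[[[0.0134,-0.025,-0.0029],-0.1395],[[0.0155,-0.0234,-0.0029],-0.1395],[[0.0174,-0.0217,-0.0029],-0.1395],[[0.0191,-0.0198,-0.0029],-0.1395],[[0.0206,-0.0178,-0.0029],-0.1395],[[0.0218,-0.0157,-0.0029],-0.1395],[[0.0229,-0.0135,-0.0029],-0.1395],[[0.0238,-0.0113,-0.0029],-0.1395]]
[[[0.0244,-0.009,-0.0029],-0.1395],[[0.0249,-0.0067,-0.0029],-0.1395],[[0.0251,-0.0044,-0.0029],-0.1395],[[0.0251,-0.0021,-0.0029],-0.1395]]
```

```bash
python3 plan.py 500 0 340 90
```

```text
now [ 224.  -610.2  302.7] yaw -69.8 tiltz [ 0. -0. -1.] F [ 0.2 -0.3  0.7] w 93.7 t 0.65 q7 -0.02
[[[-0.0087,-0.0391,-0.0019],-0.1395],[[-0.0056,-0.0392,-0.0019],-0.1395],[[-0.0026,-0.0391,-0.0019],-0.1395],[[0.0004,-0.0387,-0.0019],-0.1395],[[0.0033,-0.0382,-0.0019],-0.1395],[[0.0061,-0.0373,-0.0019],-0.1395],[[0.0088,-0.0363,-0.0019],-0.1395],[[0.0114,-0.0351,-0.0019],-0.1395]]
[[[0.0139,-0.0338,-0.0019],-0.1395],[[0.0162,-0.0322,-0.0019],-0.1395],[[0.0184,-0.0305,-0.0019],-0.1395],[[0.0204,-0.0286,-0.0019],-0.1395],[[0.0222,-0.0267,-0.0019],-0.1395],[[0.0239,-0.0246,-0.0019],-0.1395],[[0.0253,-0.0224,-0.0019],-0.1395],[[0.0266,-0.0202,-0.0019],-0.1395]]
[[[0.0277,-0.0179,-0.0019],-0.1395],[[0.0285,-0.0155,-0.0019],-0.1395],[[0.0292,-0.0132,-0.0019],-0.1395],[[0.0297,-0.0108,-0.0019],-0.1395]]
```

Call:
{"op": "send_rows", "data": {
  "deltas": [
    [[-0.009,-0.039,-0.002],-0.14],
    [[-0.006,-0.039,-0.002],-0.14],
    [[-0.003,-0.039,-0.002],-0.14],
    [[0,-0.039,-0.002],-0.14],
    [[0.003,-0.038,-0.002],-0.14],
    [[0.006,-0.037,-0.002],-0.14],
    [[0.009,-0.036,-0.002],-0.14],
    [[0.011,-0.035,-0.002],-0.14]
  ],
  "gripper": 0
}}

```text
time_s: 1.45
tcp_pos: [435.6, -389.5, 317.9]
eef_rot: [3.133, -0.107, -0.004]
contact_force: [0.8, 0.1, 0.1]
gripper_width: 94.1
```

Call:
{"op": "send_rows", "data": {
  "deltas": [
    [[0.014,-0.034,-0.002],-0.14],
    [[0.016,-0.032,-0.002],-0.14],
    [[0.018,-0.03,-0.002],-0.14],
    [[0.02,-0.029,-0.002],-0.14],
    [[0.022,-0.027,-0.002],-0.14],
    [[0.024,-0.025,-0.002],-0.14],
    [[0.025,-0.022,-0.002],-0.14],
    [[0.027,-0.02,-0.002],-0.14]
  ]
}}

```text
time_s: 2.25
tcp_pos: [499.2, -108.9, 334.0]
eef_rot: [2.67, 1.637, -0.002]
contact_force: [0.2, -0.9, -0.1]
gripper_width: 94.1
```

```bash
python3 plan.py 500 0 340 90
```

```text
now [ 499.2 -108.9  334. ] yaw 63.0 tiltz [ 0.0039 -0.0093 -0.9999] F [ 0.2 -0.9 -0.1] w 94.1 t 2.25 q7 0.91
[[[0.0255,-0.0102,-0.0017],-0.1178],[[0.026,-0.0086,-0.0017],-0.1178],[[0.0263,-0.0069,-0.0017],-0.1178],[[0.0265,-0.0051,-0.0017],-0.1178]]
```

Call:
{"op": "send_rows", "data": {
  "deltas": [
    [[0.026,-0.01,-0.002],-0.12],
    [[0.026,-0.009,-0.002],-0.12],
    [[0.026,-0.007,-0.002],-0.12],
    [[0.027,-0.005,-0.002],-0.12],
    [[0,0,0],0]
  ]
}}

```text
time_s: 2.75
tcp_pos: [498.4, 10.1, 343.2]
eef_rot: [2.17, 2.256, -0.0]
contact_force: [-0.2, 0.2, -0.0]
gripper_width: 93.9
```

```bash
python3 - <<'E'
from h import *
p=get_image('wrist'); save(p,'w1'); np.savez('pics/w1.npz',**p)
E
python3 plan.py 500 0 340 90
```

```text
now [498.6   7.8 342.8] yaw 91.9 tiltz [ 0.0073 -0.0095 -0.9999] F [ 0.1 -0.2  0. ] w 94.0 t 2.8 q7 1.11
[[[-0.0078,0.0011,0.0029],0.034]]
```

View pics/w1.png

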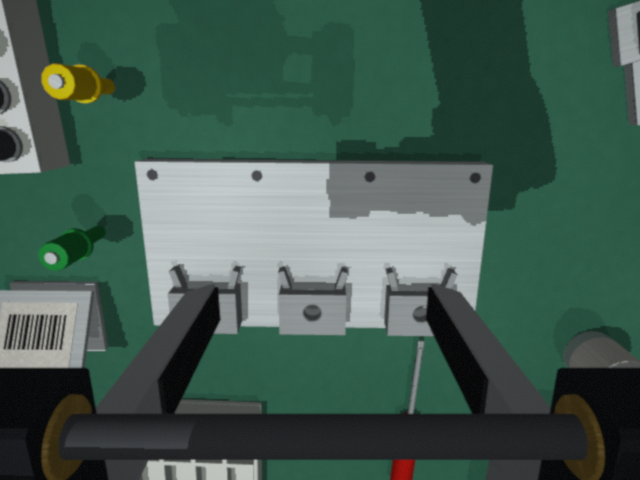

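```bash
cat > fx.py <<'E'
from h import *
import sys
p=dict(np.load('pics/w1.npz')); w=cloud(p)
g=cv2.cvtColor(p['color'],cv2.COLOR_RGB2GRAY)
# deck: fit points z 18..30 
m=np.isfinite(w[...,2])&(w[...,2]>19)&(w[...,2]<29)
m[:150]=0; m[335:]=0; m[:,:130]=0; m[:,500:]=0
q=w[m]; print('deck z',np.median(q[:,2]))
# near edge x(y)
ys=np.arange(-150,150,10); ex=[np.percentile(q[abs(q[:,1]-y)<5][:,0],1) for y in ys]
print('near edge fit',np.polyfit(ys,ex,1))
print('y range',[ (x,np.round(np.percentile(q[abs(q[:,0]-x)<5][:,1],[0.5,99.5]),1)) for x in (480,520,560)])
def ray(u,v,z):
    Rm=R.from_rotvec(np.ravel(p['rvec'])).as_matrix(); C=-Rm.T@np.ravel(p['tvec'])
    d=Rm.T@np.array([(u-p['cx'])/p['fx'],(v-p['cy'])/p['fy'],1]); return C+d*(z-C[2])/d[2]
for u,v in ((312,312),(420,313)):
    s=g[v-14:v+14,u-14:u+14]; mm=(s<70).astype(np.uint8); mo=cv2.moments(mm,True); U,V=u-14+mo['m10']/mo['m00'],v-14+mo['m01']/mo['m00']
    print('hole',U,V,mo['m00'],ray(U,V,50.5))
for i,(a,b) in enumerate(((172,240),(280,345),(388,430))):
    mm=np.zeros(m.shape,bool); mm[285:332,a-4:b+8]=1; mm&=np.isfinite(w[...,2])&(w[...,2]>46)&(w[...,2]<55)
    q=w[mm]; print('bridge',np.round(np.percentile(q,[1,50,99],axis=0),1).tolist())
E
python3 fx.py
```

```text
deck z 23.55866350564291
near edge fit [-3.11897095e-02  4.63446071e+02]
y range [(480, array([-166.1,  161. ])), (520, array([-164.6,  161.9])), (560, array([-163.4,  163.2]))]
hole 311.3188405797101 315.2028985507246 69.0 [603.94792872   0.98482036  50.5       ]
hole 428.0860655737705 313.4016393442623 244.0 [597.17246477 112.16552999  50.5       ]
bridge [[585.0, -135.5, 46.4], [600.2, -81.9, 50.1], [624.8, -71.3, 51.8]]
bridge [[581.9, -30.0, 46.5], [600.9, 1.1, 50.0], [621.6, 32.6, 51.8]]
bridge [[579.4, 74.2, 46.5], [598.5, 90.2, 50.0], [617.3, 113.2, 51.7]]
```

```bash
python3 plan.py 338 286 230 109.5
```

```text
now [498.6   7.8 342.8] yaw 91.9 tiltz [ 0.0073 -0.0095 -0.9999] F [ 0.1 -0.2  0. ] w 94.0 t 2.8 q7 1.11
[[[0.0424,-0.0081,0.0136],-0.0383],[[0.0414,-0.0101,0.0136],-0.0383],[[0.0403,-0.0119,0.0136],-0.0383],[[0.0391,-0.0137,0.0136],-0.0383],[[0.0378,-0.0154,0.0136],-0.0383],[[0.0365,-0.017,0.0136],-0.0383],[[0.0351,-0.0186,0.0136],-0.0383],[[0.0336,-0.02,0.0136],-0.0383]]
```

Call:
{"op": "send_rows", "data": {
  "deltas": [
    [[0.042,-0.008,0.014],-0.038],
    [[0.041,-0.01,0.014],-0.038],
    [[0.04,-0.012,0.014],-0.038],
    [[0.039,-0.014,0.014],-0.038],
    [[0.038,-0.015,0.014],-0.038],
    [[0.036,-0.017,0.014],-0.038],
    [[0.035,-0.019,0.014],-0.038],
    [[0.034,-0.02,0.014],-0.038]
  ]
}}

```text
time_s: 3.6
tcp_pos: [350.3, 281.3, 221.0]
eef_rot: [1.849, 2.511, -0.004]
contact_force: [0.8, 0.4, -0.5]
gripper_width: 94.1
```

```bash
python3 - <<'E'
from h import *
p=get_image('wrist'); save(p,'w2'); np.savez('pics/w2.npz',**p)
E
python3 plan.py 338 286 150 109.5
```

```text
now [344.3 286.2 219.9] yaw 107.9 tiltz [ 0.0127 -0.0125 -0.9998] F [-4.9  3.6 -1.2] w 93.9 t 3.65 q7 0.44
[[[0.0014,-0.0033,0.0349],-0.0138],[[0.0015,-0.0033,0.0349],-0.0138]]
```

View pics/w2.png

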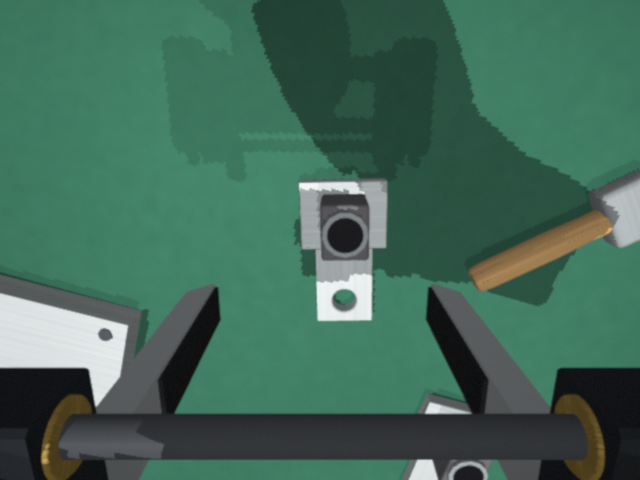

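```bash
cat > blk.py <<'E'
from h import *
import sys
def blk(f):
    p=dict(np.load(f)); w=cloud(p)
    for nm,lo,hi in (('block',44,58),('plate',8,15)):
        m=np.isfinite(w[...,2])&(w[...,2]>lo)&(w[...,2]<hi); m[400:]=0
        n,l,st,ce=cv2.connectedComponentsWithStats(m.astype(np.uint8))
        for i in range(1,n):
            if st[i,4]>300:
                r=cv2.minAreaRect(w[l==i][:,:2].astype(np.float32)); print(nm,st[i],np.round(r[0],1),np.round(r[1],1),round(r[2],1))
blk(sys.argv[1])
E
python3 blk.py pics/w2.npz
```

```text
block [ 320  203   49   58 2719] [337.5 287.6] [36.9 29.6] 19.2
plate [ 469  172  171  119 1285] [301.6 429.2] [ 15.3 130. ] 52.9
plate [ 299  180   88  141 6245] [362.  296.2] [105.   60.1] 19.1
plate [  0 281 137  87 911] [462.6 119.2] [111.4  41.2] 68.4
```

```bash
python3 plan.py 336.5 288 114 109.2 36
```

```text
now [344.3 286.2 219.9] yaw 107.9 tiltz [ 0.0127 -0.0125 -0.9998] F [-4.9  3.6 -1.2] w 93.9 t 3.65 q7 0.44
[[[0.0019,-0.0026,0.0353],-0.0075],[[0.0019,-0.0026,0.0353],-0.0075],[[0.0019,-0.0026,0.0353],-0.0075]]
```

Call:
{"op": "send_rows", "data": {
  "deltas": [
    [[0.002,-0.003,0.035],-0.007],
    [[0.002,-0.003,0.035],-0.007],
    [[0.002,-0.003,0.024],-0.007],
    [[0,0,0],0]
  ]
}}

```text
time_s: 4.05
tcp_pos: [337.8, 287.8, 122.8]
eef_rot: [1.814, 2.538, -0.002]
contact_force: [0.0, -0.7, 0.2]
gripper_width: 94.4
```

```bash
python3 plan.py 336.5 288 114 109.2 36
```

```text
now [337.8 287.8 122.8] yaw 108.9 tiltz [ 0.017  -0.0134 -0.9998] F [ 0.  -0.7  0.2] w 94.4 t 4.05 q7 0.2
[[[0.0007,-0.0013,0.0088],-0.0056]]
```

Call:
{"op": "send_rows", "data": {
  "deltas": [
    [[0.001,-0.001,0.008],-0.005],
    [[0,0,0],0],
    [[0,0,0],0]
  ]
}}

```text
time_s: 4.35
tcp_pos: [339.4, 287.5, 115.8]
eef_rot: [1.813, 2.536, 0.002]
contact_force: [0.0, -0.0, -0.1]
gripper_width: 94.1
```

Call:
{"op": "send_rows", "data": {
  "deltas": [
    [[0,0,0],0],
    [[0,0,0],0],
    [[0,0,0],0],
    [[0,0,0],0],
    [[0,0,0],0],
    [[0,0,0],0]
  ],
  "gripper": 255,
  "squeeze": 30
}}

```text
time_s: 4.95
tcp_pos: [341.4, 287.8, 118.3]
eef_rot: [1.816, 2.532, 0.01]
contact_force: [-0.2, 0.2, -0.0]
gripper_width: 49.4
```

```bash
python3 plan.py 336.5 288 170 109.2 28
```

```text
now [341.4 287.8 118.3] yaw 108.7 tiltz [ 0.0244 -0.01   -0.9997] F [-0.2  0.2 -0. ] w 49.4 t 4.95 q7 0.18
[[[0.0004,-0.0018,-0.0259],-0.0045],[[0.0004,-0.0018,-0.0259],-0.0045]]
```

```bash
python3 - <<'E'
from h import *
for i in range(10):
    get_image('top')
    if i%2: s=state(); print(round(s['time_s'],2),np.round(s['tcp_pos'],1),R.from_rotvec(s['eef_rot']).as_matrix()[:,2].round(4),round(s['gripper_width'],1), s['contact_force'].round(1))
E
python3 plan.py 336.5 288 170 109.2 28
```

```text
5.05 [341.4 287.8 118.2] [ 0.0243 -0.0101 -0.9997] 41.3 [ 0.  -0.9  0.2]
5.15 [341.3 288.  118.2] [ 0.0241 -0.0095 -0.9997] 33.2 [-0.4  1.7 -1.7]
5.25 [341.1 288.3 118.2] [ 0.024  -0.0089 -0.9997] 29.9 [-0.4  2.4 -0.3]
5.35 [341.1 288.3 118.2] [ 0.024  -0.0089 -0.9997] 29.6 [-1.1  1.4 -0.9]
5.45 [341.1 288.3 118.2] [ 0.024  -0.0089 -0.9997] 29.9 [-1.6  2.2  0.2]
now [341.1 288.3 118.2] yaw 108.7 tiltz [ 0.024  -0.0089 -0.9997] F [-1.6  2.2  0.2] w 29.9 t 5.45 q7 0.18
[[[0.0002,-0.0017,-0.0259],-0.0042],[[0.0002,-0.0017,-0.0259],-0.0042]]
```

```bash
sed -i 's/^    plan(\*a/    plan(*a/' plan.py; python3 plan.py 341 288 190 108.7 36; cat > /dev/null; python3 - <<'E'
import plan,numpy as np
from h import *
# simulate from lifted
import builtins
p,M,s=plan.pose()
plan.pose=lambda:(np.array([341,288,190.]),M,s)
plan.plan(477,-1,175,91.8)
E
```

```text
now [341.1 288.3 118.2] yaw 108.7 tiltz [ 0.024  -0.0089 -0.9997] F [-1.6  2.2  0.2] w 29.9 t 5.45 q7 0.18
[[[-0.0007,0.0006,-0.0359],0.0002],[[-0.0007,0.0006,-0.0359],0.0002]]
now [341. 288. 190.] yaw 108.7 tiltz [ 0.024  -0.0089 -0.9997] F [-1.6  2.2  0.2] w 29.9 t 5.45 q7 0.18
[[[-0.036,0.0164,0.0028],0.0369],[[-0.0371,0.0146,0.0027],0.0369],[[-0.0381,0.0128,0.0027],0.0369],[[-0.0391,0.0109,0.0027],0.0369],[[-0.0399,0.0089,0.0026],0.0369],[[-0.0407,0.0069,0.0025],0.0369],[[-0.0413,0.0048,0.0025],0.0369],[[-0.0418,0.0027,0.0024],0.0369]]
```

Call:
{"op": "send_rows", "data": {
  "deltas": [
    [[-0.001,0,-0.036],0],
    [[-0.001,0,-0.036],0]
  ]
}}

```text
time_s: 5.65
tcp_pos: [338.3, 284.4, 187.8]
eef_rot: [1.815, 2.535, -0.009]
contact_force: [0.2, 0.2, -3.9]
gripper_width: 30.0
```

Call:
{"op": "send_rows", "data": {
  "deltas": [
    [[-0.036,0.016,0.003],0.037],
    [[-0.037,0.015,0.003],0.037],
    [[-0.038,0.013,0.003],0.037],
    [[-0.039,0.011,0.003],0.037],
    [[-0.04,0.009,0.003],0.037],
    [[-0.041,0.007,0.003],0.037],
    [[-0.041,0.005,0.003],0.037],
    [[-0.042,0.003,0.002],0.037]
  ]
}}

```text
time_s: 6.45
tcp_pos: [479.1, -11.7, 173.0]
eef_rot: [2.174, 2.236, 0.0]
contact_force: [2.0, -0.1, -4.1]
gripper_width: 29.5
```

```bash
python3 - <<'E'
from h import *
for i in range(3): p=get_image('wrist')
save(p,'w3'); np.savez('pics/w3.npz',**p)
E
python3 plan.py 477 -1 150 91.8 25
```

```text
now [478.2 -14.1 172.6] yaw 91.3 tiltz [ 0.014  -0.0181 -0.9997] F [ 1.1  1.2 -3. ] w 29.7 t 6.6 q7 0.82
[[[0.0068,-0.0006,0.0111],-0.0046],[[0.0067,-0.0006,0.0111],-0.0046]]
```

View pics/w3.png

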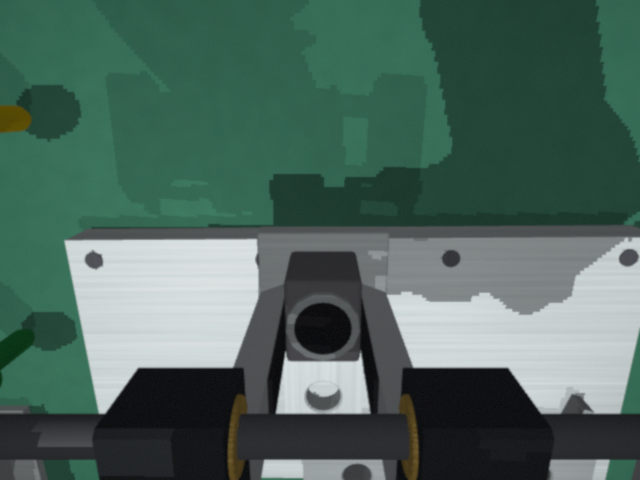

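Call:
{"op": "send_rows", "data": {
  "deltas": [
    [[0.006,0,0.01],-0.005],
    [[0.006,0,0.01],-0.003],
    [[0,0,0.006],0]
  ]
}}

```text
time_s: 6.9
tcp_pos: [477.4, 0.5, 144.8]
eef_rot: [2.169, 2.243, -0.004]
contact_force: [-0.0, -0.1, -3.7]
gripper_width: 29.6
```

```bash
python3 - <<'E'
from h import *
for i in range(3): p=get_image('wrist')
save(p,'w4'); np.savez('pics/w4.npz',**p)
w=cloud(p)
v=np.isfinite(w[...,2])
q=w[(w[...,2]>33)&(w[...,2]<48)&v]
print(np.percentile(q,[1,50,99],axis=0).round(1))
E
python3 plan.py 478 -1.4 144 91.8 25
```

```text
[[ 446.2 -132.3   33.7]
 [ 515.    -1.9   37.8]
 [ 587.1  133.6   46.3]]
now [477.4  -0.8 145.1] yaw 91.8 tiltz [ 0.0129 -0.0178 -0.9998] F [ 0.4  0.1 -4.1] w 29.4 t 7.05 q7 0.75
[[[-0.0006,0.0005,0.0012],0.0006]]
```

Call:
{"op": "send_rows", "data": {
  "deltas": [
    [[0,0,0.002],0],
    [[0,0.01,0.001],0],
    [[0,0.01,0.001],0]
  ]
}}

```text
time_s: 7.35
tcp_pos: [488.7, -0.5, 142.2]
eef_rot: [2.172, 2.249, -0.034]
contact_force: [-18.6, -0.6, 26.2]
gripper_width: 29.8
```

```bash
python3 plan.py 538 1 144 91.8 10 1
```

```text
now [488.7  -0.5 142.2] yaw 92.0 tiltz [-0.004  -0.0261 -0.9997] F [-18.6  -0.6  26.2] w 29.8 t 7.35 q7 0.78
[[[-0.0001,0.0099,-0.0004],0.0007],[[-0.0,0.0099,-0.0004],0.0007],[[-0.0,0.0099,-0.0004],0.0007],[[-0.0,0.0099,-0.0004],0.0007],[[-0.0,0.0099,-0.0004],0.0007]]
```

Call:
{"op": "send_rows", "data": {
  "deltas": [
    [[0,0.006,-0.002],0],
    [[0,0.009,-0.001],0],
    [[0,0.01,0],0]
  ]
}}

```text
time_s: 7.65
tcp_pos: [512.4, 0.5, 145.9]
eef_rot: [2.172, 2.251, -0.041]
contact_force: [-20.7, 3.6, 3.3]
gripper_width: 29.6
```

```bash
python3 - <<'E'
from h import *
p=get_image('wrist'); save(p,'w5')
E
python3 plan.py 538 1 144 91.8 10 1
```

```text
now [512.8   0.7 145.5] yaw 92.0 tiltz [-0.0095 -0.0276 -0.9996] F [ 0.   0.1 -5.8] w 30.0 t 7.7 q7 0.82
[[[-0.0002,0.0084,0.0004],0.0013],[[-0.0002,0.0084,0.0004],0.0013],[[-0.0002,0.0084,0.0004],0.0013]]
```

View pics/w5.png

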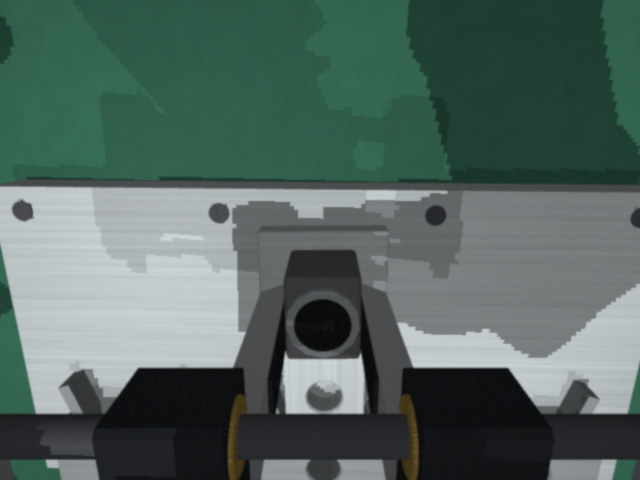

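Call:
{"op": "send_rows", "data": {
  "deltas": [
    [[0,0.009,0],0],
    [[0,0.009,0],0]
  ]
}}

```text
time_s: 7.9
tcp_pos: [532.5, 1.1, 144.9]
eef_rot: [2.174, 2.251, -0.041]
contact_force: [0.0, 0.3, -3.4]
gripper_width: 29.9
```

```bash
python3 - <<'E'
from h import *
p=get_image('top'); save(p,'t5')
E
python3 plan.py 538 1 144 91.8 10 1
```

```text
now [534.3   1.2 145. ] yaw 92.0 tiltz [-0.0073 -0.0267 -0.9996] F [ 2.3 -0.8 -5. ] w 29.8 t 7.95 q7 0.85
[[[-0.0003,0.0037,0.001],0.003]]
```

Call:
{"op": "send_rows", "data": {
  "deltas": [
    [[0,0.006,0.001],0],
    [[0,0.005,0.001],0]
  ]
}}

```text
time_s: 8.15
tcp_pos: [547.1, 1.3, 142.7]
eef_rot: [2.174, 2.248, -0.037]
contact_force: [-11.1, 2.5, 7.3]
gripper_width: 29.8
```

```bash
python3 plan.py 538 1 144 91.8 10 1
```

```text
now [547.1   1.3 142.7] yaw 91.9 tiltz [-0.0063 -0.0264 -0.9996] F [-11.1   2.5   7.3] w 29.8 t 8.15 q7 0.86
[[[-0.0001,-0.0091,-0.0012],0.002]]
```

Call:
{"op": "send_rows", "data": {
  "deltas": [
    [[0,0.004,0],0],
    [[0,0.003,0],0]
  ]
}}

```text
time_s: 8.35
tcp_pos: [548.6, 1.9, 142.6]
eef_rot: [2.18, 2.253, -0.055]
contact_force: [-8.0, -0.8, 7.6]
gripper_width: 29.9
```

```bash
python3 plan.py 538 1 144 91.8 10 1
```

```text
now [548.6   1.9 142.6] yaw 91.9 tiltz [-0.02   -0.0296 -0.9994] F [-8.  -0.8  7.6] w 29.9 t 8.35 q7 0.87
[[[-0.0003,-0.0053,-0.0006],0.001],[[-0.0003,-0.0053,-0.0006],0.001]]
```

Call:
{"op": "send_rows", "data": {
  "deltas": [
    [[0,-0.001,0],0]
  ],
  "gripper": 60
}}

```text
time_s: 8.45
tcp_pos: [547.9, 1.9, 143.0]
eef_rot: [2.179, 2.253, -0.055]
contact_force: [0.5, -0.8, 0.0]
gripper_width: 34.7
```

```bash
python3 - <<'E'
from h import *
for i in range(10): p=get_image('top')
s=state(); print(s['gripper_width'],s['tcp_pos'],s['contact_force'])
E
python3 plan.py 540 1 230 91.8 40 1
```

```text
71.36146599669117 [547.73286462   1.85490977 142.68016934] [ 0.09971036 -0.08989584  0.21757587]
now [547.7   1.9 142.7] yaw 91.9 tiltz [-0.0197 -0.0296 -0.9994] F [ 0.1 -0.1  0.2] w 71.4 t 8.95 q7 0.87
[[[-0.001,-0.0032,-0.029],0.0007],[[-0.001,-0.0032,-0.029],0.0007],[[-0.001,-0.0032,-0.029],0.0007]]
```

Call:
{"op": "send_rows", "data": {
  "deltas": [
    [[-0.001,-0.003,-0.029],0],
    [[-0.001,-0.003,-0.029],0],
    [[-0.001,-0.003,-0.029],0]
  ],
  "gripper": 0
}}

```text
time_s: 9.25
tcp_pos: [538.5, 0.8, 228.5]
eef_rot: [2.183, 2.258, -0.064]
contact_force: [0.2, 0.3, -0.3]
gripper_width: 92.1
```

```bash
python3 plan.py 484 424 225 91.6 46 1
```

```text
now [538.5   0.8 228.5] yaw 92.0 tiltz [-0.0283 -0.0295 -0.9992] F [ 0.2  0.3 -0.3] w 92.1 t 9.25 q7 0.97
[[[0.0425,-0.004,-0.0007],0.0006],[[0.0425,-0.004,-0.0007],0.0006],[[0.0425,-0.0041,-0.0007],0.0006],[[0.0425,-0.0041,-0.0007],0.0006],[[0.0425,-0.0041,-0.0007],0.0006],[[0.0425,-0.0042,-0.0007],0.0006],[[0.0425,-0.0042,-0.0007],0.0006],[[0.0425,-0.0042,-0.0007],0.0006]]
[[[0.0425,-0.0042,-0.0007],0.0006],[[0.0424,-0.0043,-0.0007],0.0006]]
```

Call:
{"op": "send_rows", "data": {
  "deltas": [
    [[0.043,-0.004,-0.001],0],
    [[0.043,-0.004,-0.001],0],
    [[0.043,-0.004,-0.001],0],
    [[0.043,-0.004,-0.001],0],
    [[0.043,-0.004,-0.001],0],
    [[0.043,-0.004,-0.001],0],
    [[0.043,-0.004,-0.001],0],
    [[0.042,-0.004,-0.001],0]
  ]
}}

```text
time_s: 10.05
tcp_pos: [502.1, 345.1, 230.3]
eef_rot: [2.198, 2.228, -0.058]
contact_force: [-0.3, 0.2, -0.0]
gripper_width: 93.5
```

Call:
{"op": "send_rows", "data": {
  "deltas": [
    [[0.042,-0.004,-0.001],0],
    [[0.03,-0.004,0],0]
  ]
}}

```text
time_s: 10.25
tcp_pos: [491.6, 422.1, 229.1]
eef_rot: [2.197, 2.232, -0.056]
contact_force: [0.1, 0.3, -0.1]
gripper_width: 94.0
```

```bash
python3 - <<'E'
from h import *
for i in range(3): p=get_image('wrist')
save(p,'w6'); np.savez('pics/w6.npz',**p)
E
python3 blk.py pics/w6.npz
python3 plan.py 484 424 225 91.6 46 1
```

```text
block [ 316  218   47   55 2536] [484.2 429.6] [36.1 30. ] 2.0
plate [282   0  58  44 310] [347.2 409.5] [11.2 40.3] 27.0
plate [ 297  196   85  136 5847] [510.8 430.4] [105.1  60.1] 1.4
now [491.  421.3 228.8] yaw 91.1 tiltz [-0.019  -0.0329 -0.9993] F [ 0.8 -0.6 -0.7] w 93.9 t 10.4 q7 0.38
[[[0.0029,-0.0069,0.0038],-0.0096]]
```

View pics/w6.png

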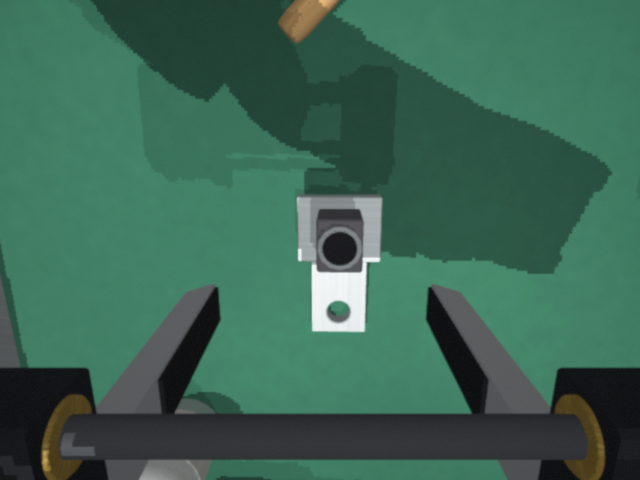

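```bash
python3 plan.py 486 431.5 114 91.7 40 1
```

```text
now [491.  421.3 228.8] yaw 91.1 tiltz [-0.019  -0.0329 -0.9993] F [ 0.8 -0.6 -0.7] w 93.9 t 10.4 q7 0.38
[[[0.0047,-0.0009,0.0382],-0.0038],[[0.0047,-0.0009,0.0382],-0.0038],[[0.0047,-0.0008,0.0382],-0.0038]]
```

Call:
{"op": "send_rows", "data": {
  "deltas": [
    [[0.005,-0.001,0.038],-0.004],
    [[0.005,-0.001,0.038],-0.004],
    [[0.003,-0.001,0.028],-0.002]
  ]
}}

```text
time_s: 10.7
tcp_pos: [490.9, 428.7, 126.2]
eef_rot: [2.185, 2.237, -0.044]
contact_force: [0.5, -0.5, 0.3]
gripper_width: 94.3
```

```bash
python3 - <<'E'
from h import *
for i in range(2): p=get_image('wrist')
E
python3 plan.py 486 431.5 115 91.7 40 1
```

```text
now [489.5 426.8 123.9] yaw 91.4 tiltz [-0.0145 -0.0354 -0.9993] F [-0.6 -0.6 -0.2] w 94.0 t 10.8 q7 0.3
[[[0.005,-0.0032,0.0088],-0.0059]]
```

Call:
{"op": "send_rows", "data": {
  "deltas": [
    [[0.005,-0.003,0.008],-0.005]
  ],
  "gripper": 255,
  "squeeze": 30
}}

```text
time_s: 10.9
tcp_pos: [488.0, 430.8, 117.1]
eef_rot: [2.181, 2.239, -0.052]
contact_force: [0.3, 0.7, 1.3]
gripper_width: 89.0
```

```bash
python3 - <<'E'
from h import *
for i in range(20): p=get_image('top')
E
python3 plan.py 486 431.5 190 91.7 40 1
```

```text
now [486.2 432.  116. ] yaw 91.7 tiltz [-0.0143 -0.0344 -0.9993] F [-0.1  1.4  1.2] w 30.0 t 11.9 q7 0.29
[[[-0.0015,-0.0007,-0.037],-0.0003],[[-0.0015,-0.0007,-0.037],-0.0003]]
```

Call:
{"op": "send_rows", "data": {
  "deltas": [
    [[0,0,-0.037],0],
    [[0,0,-0.037],0]
  ]
}}

```text
time_s: 12.1
tcp_pos: [485.0, 430.5, 184.6]
eef_rot: [2.178, 2.242, -0.078]
contact_force: [0.2, 0.1, -2.8]
gripper_width: 29.7
```

```bash
python3 plan.py 472 105 172 91.8 46 1
```

```text
now [485.  430.5 184.6] yaw 91.7 tiltz [-0.0241 -0.0461 -0.9986] F [ 0.2  0.1 -2.8] w 29.7 t 12.1 q7 0.35
[[[-0.0405,-0.0028,0.0035],-0.0002],[[-0.0405,-0.0028,0.0035],-0.0002],[[-0.0405,-0.0028,0.0035],-0.0002],[[-0.0405,-0.0028,0.0035],-0.0002],[[-0.0405,-0.0028,0.0035],-0.0002],[[-0.0405,-0.0028,0.0035],-0.0002],[[-0.0405,-0.0028,0.0035],-0.0002],[[-0.0405,-0.0028,0.0035],-0.0002]]
```

Call:
{"op": "send_rows", "data": {
  "deltas": [
    [[-0.04,-0.003,0.003],0],
    [[-0.04,-0.003,0.003],0],
    [[-0.04,-0.003,0.003],0],
    [[-0.04,-0.003,0.003],0],
    [[-0.04,-0.003,0.003],0],
    [[-0.04,-0.003,0.003],0],
    [[-0.04,-0.003,0.003],0],
    [[-0.035,-0.003,0.003],0]
  ]
}}

```text
time_s: 12.9
tcp_pos: [467.3, 107.9, 174.2]
eef_rot: [2.173, 2.253, -0.074]
contact_force: [1.3, -0.1, -2.9]
gripper_width: 30.0
```

```bash
python3 - <<'E'
from h import *
for i in range(3): p=get_image('wrist')
E
python3 plan.py 472 105.5 143 91.8 46 1
```

```text
now [467.3 106.9 174. ] yaw 91.9 tiltz [-0.0261 -0.0427 -0.9987] F [ 0.   0.8 -3.4] w 30.0 t 13.05 q7 0.61
[[[-0.0003,0.0055,0.0309],0.001]]
```

Call:
{"op": "send_rows", "data": {
  "deltas": [
    [[-0.001,0.002,0.011],0],
    [[-0.001,0.002,0.011],0],
    [[0,0.001,0.006],0]
  ]
}}

```text
time_s: 13.35
tcp_pos: [472.5, 105.9, 144.1]
eef_rot: [2.176, 2.25, -0.072]
contact_force: [0.0, -0.4, -3.4]
gripper_width: 29.8
```

```bash
python3 - <<'E'
from h import *
for i in range(3): p=get_image('wrist')
save(p,'w7')
E
python3 plan.py 540 108 142 91.8 10 1
```

```text
now [472.2 106.  144.7] yaw 92.0 tiltz [-0.025  -0.0406 -0.9989] F [-0.4  0.1 -3.2] w 29.7 t 13.5 q7 0.57
[[[-0.0,0.0097,0.0001],0.0005],[[-0.0,0.0097,0.0001],0.0005],[[-0.0,0.0097,0.0001],0.0005],[[-0.0,0.0097,0.0001],0.0005],[[-0.0,0.0097,0.0001],0.0005],[[-0.0,0.0097,0.0001],0.0005],[[-0.0,0.0097,0.0001],0.0005]]
```

View pics/w7.png

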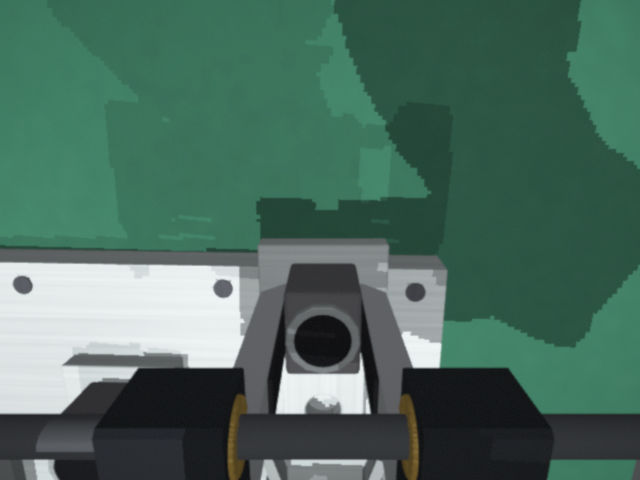

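Call:
{"op": "send_rows", "data": {
  "deltas": [
    [[0,0,0.0035],0],
    [[0,0.008,0.0005],0]
  ]
}}

```text
time_s: 13.7
tcp_pos: [476.4, 106.8, 140.9]
eef_rot: [2.174, 2.255, -0.083]
contact_force: [-13.8, -1.8, 17.5]
gripper_width: 29.8
```

```bash
python3 - <<'E'
from h import *
for i in range(2): p=get_image('wrist')
E
python3 plan.py 540 108 142 91.8 10 1
```

```text
now [478.6 107.  141. ] yaw 92.1 tiltz [-0.0273 -0.042  -0.9987] F [-3.9 -0.9  3.6] w 29.8 t 13.8 q7 0.58
[[[-0.0002,0.0088,-0.0004],0.0008],[[-0.0002,0.0088,-0.0004],0.0008],[[-0.0002,0.0088,-0.0004],0.0008],[[-0.0002,0.0088,-0.0004],0.0008],[[-0.0002,0.0088,-0.0004],0.0008],[[-0.0001,0.0088,-0.0004],0.0008],[[-0.0001,0.0088,-0.0004],0.0008]]
```

Call:
{"op": "send_rows", "data": {
  "deltas": [
    [[-0.001,0.009,-0.001],0],
    [[-0.001,0.009,-0.001],0],
    [[0,0.009,0],0]
  ]
}}

```text
time_s: 14.1
tcp_pos: [506.4, 106.6, 142.9]
eef_rot: [2.171, 2.256, -0.078]
contact_force: [-0.9, 0.9, -2.2]
gripper_width: 30.1
```

```bash
python3 plan.py 540 108 142 91.8 10 1
```

```text
now [506.4 106.6 142.9] yaw 92.2 tiltz [-0.0273 -0.0424 -0.9987] F [-0.9  0.9 -2.2] w 30.1 t 14.1 q7 0.64
[[[0.0,0.0084,-0.0],0.0019],[[0.0001,0.0084,-0.0],0.0019],[[0.0001,0.0084,-0.0],0.0019],[[0.0001,0.0084,-0.0],0.0019]]
```

Call:
{"op": "send_rows", "data": {
  "deltas": [
    [[0,0.008,0],0.004],
    [[0,0.008,0],0],
    [[0,0.007,0],0]
  ]
}}

```text
time_s: 14.4
tcp_pos: [531.4, 107.4, 142.4]
eef_rot: [2.177, 2.251, -0.079]
contact_force: [-6.9, -0.2, 6.3]
gripper_width: 30.0
```

```bash
python3 plan.py 540 108 142 91.8 10 1
```

```text
now [531.4 107.4 142.4] yaw 91.9 tiltz [-0.0285 -0.0425 -0.9987] F [-6.9 -0.2  6.3] w 30.0 t 14.4 q7 0.67
[[[0.0003,0.0086,0.0001],0.0022]]
```

Call:
{"op": "send_rows", "data": {
  "deltas": [
    [[0,0.005,0],0],
    [[0,0.005,0],0],
    [[0,0.004,0],0]
  ]
}}

```text
time_s: 14.7
tcp_pos: [541.6, 108.2, 142.3]
eef_rot: [2.181, 2.255, -0.094]
contact_force: [-11.6, 0.4, 6.7]
gripper_width: 29.7
```

```bash
python3 plan.py 540 108 142 91.8 10 1
```

```text
now [541.6 108.2 142.3] yaw 92.0 tiltz [-0.0393 -0.0455 -0.9982] F [-11.6   0.4   6.7] w 29.7 t 14.7 q7 0.7
[[[-0.0002,-0.0016,0.0004],0.0027]]
```

Call:
{"op": "send_rows", "data": {
  "deltas": [
    [[0,-0.001,0],0]
  ],
  "gripper": 60
}}

```text
time_s: 14.8
tcp_pos: [541.1, 108.2, 142.3]
eef_rot: [2.181, 2.254, -0.094]
contact_force: [-0.5, -0.1, 0.1]
gripper_width: 35.0
```

```bash
python3 - <<'E'
from h import *
for i in range(10): p=get_image('top')
E
python3 plan.py 536 105 290 91.8 20 1
```

```text
now [540.8 108.2 142.4] yaw 92.0 tiltz [-0.039  -0.0455 -0.9982] F [-0.8 -0.6 -0. ] w 71.0 t 15.3 q7 0.69
[[[-0.0012,-0.0014,-0.0184],0.0003],[[-0.0012,-0.0014,-0.0184],0.0003],[[-0.0012,-0.0014,-0.0184],0.0003],[[-0.0012,-0.0014,-0.0184],0.0003],[[-0.0012,-0.0014,-0.0184],0.0003],[[-0.0012,-0.0014,-0.0184],0.0003],[[-0.0012,-0.0014,-0.0184],0.0003],[[-0.0012,-0.0014,-0.0184],0.0003]]
```

Call:
{"op": "send_rows", "data": {
  "deltas": [
    [[-0.001,-0.001,-0.018],0],
    [[-0.001,-0.001,-0.018],0],
    [[-0.001,-0.001,-0.018],0],
    [[-0.001,-0.001,-0.018],0],
    [[-0.001,-0.001,-0.018],0],
    [[-0.001,-0.001,-0.018],0],
    [[-0.001,-0.001,-0.018],0],
    [[-0.001,-0.001,-0.018],0]
  ]
}}

```text
time_s: 16.1
tcp_pos: [537.3, 105.9, 289.7]
eef_rot: [2.181, 2.258, -0.101]
contact_force: [-0.2, -0.4, -0.6]
gripper_width: 71.5
```

```bash
python3 - <<'E'
from h import *
p=get_image('top'); p=get_image('top'); save(p,'t8'); cv2.imwrite('pics/t8c.png',cv2.resize(cv2.cvtColor(p['color'][150:330,130:560],cv2.COLOR_RGB2BGR),None,fx=1.8,fy=1.8))
E
python3 plan.py 450 -250 250 5 45
```

```text
now [538.5 106.6 291.1] yaw 92.0 tiltz [-0.0399 -0.0457 -0.9982] F [ 1.  -0.6  0.5] w 71.9 t 16.2 q7 0.86
[[[-0.0349,0.0016,0.0052],0.1381],[[-0.0344,0.0041,0.0053],0.1381],[[-0.0338,0.0066,0.0054],0.1381],[[-0.0331,0.009,0.0055],0.1381],[[-0.0321,0.0113,0.0055],0.1381],[[-0.031,0.0136,0.0056],0.1381],[[-0.0297,0.0157,0.0056],0.1381],[[-0.0283,0.0177,0.0057],0.1381]]
[[[-0.0268,0.0196,0.0057],0.1381],[[-0.0251,0.0214,0.0057],0.1381],[[-0.0234,0.0231,0.0057],0.1381]]
```

View pics/t8c.png

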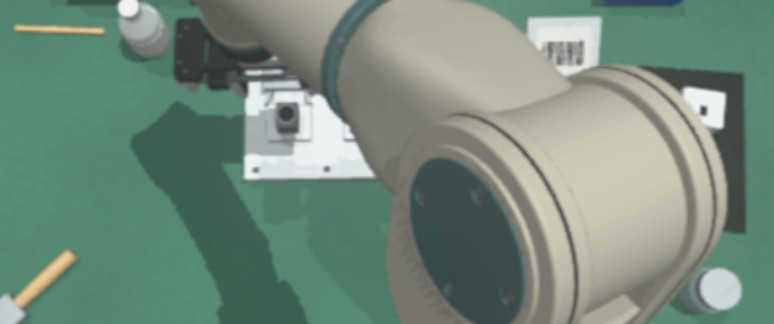

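```bash
python3 plan.py 452 -260 250 94 45 
```

```text
now [538.5 106.6 291.1] yaw 92.0 tiltz [-0.0399 -0.0457 -0.9982] F [ 1.  -0.6  0.5] w 71.9 t 16.2 q7 0.86
[[[-0.0434,0.0025,0.0064],-0.0039],[[-0.0432,-0.0012,0.0065],-0.0039],[[-0.0427,-0.0048,0.0067],-0.0039],[[-0.0419,-0.0083,0.0068],-0.0039],[[-0.0408,-0.0118,0.0068],-0.0039],[[-0.0394,-0.0151,0.0069],-0.0039],[[-0.0378,-0.0182,0.007],-0.0039],[[-0.0359,-0.0212,0.007],-0.0039]]
[[[-0.0338,-0.024,0.0071],-0.0039]]
```

Call:
{"op": "send_rows", "data": {
  "deltas": [
    [[-0.043,0.002,0.006],-0.004],
    [[-0.043,-0.001,0.006],-0.004],
    [[-0.043,-0.005,0.006],-0.004],
    [[-0.042,-0.008,0.006],-0.004],
    [[-0.041,-0.012,0.006],-0.004],
    [[-0.039,-0.015,0.006],-0.004],
    [[-0.038,-0.018,0.006],-0.004],
    [[-0.036,-0.021,0.006],-0.004]
  ],
  "gripper": 0
}}

```text
time_s: 17.0
tcp_pos: [475.9, -228.5, 252.9]
eef_rot: [-2.126, -2.31, 0.084]
contact_force: [1.5, -0.5, -0.1]
gripper_width: 94.4
```

```bash
python3 - <<'E'
from h import *
p=get_image('wrist');p=get_image('wrist'); save(p,'w9'); np.savez('pics/w9.npz',**p)
E
python3 plan.py 452 -260 250 94 45 
```

```text
now [ 472.4 -233.5  251.6] yaw 94.2 tiltz [-0.044  -0.041  -0.9982] F [ 0.7 -0.  -0.9] w 94.1 t 17.1 q7 1.45
[[[-0.0249,-0.0221,0.0036],0.0035]]
```

View pics/w9.png

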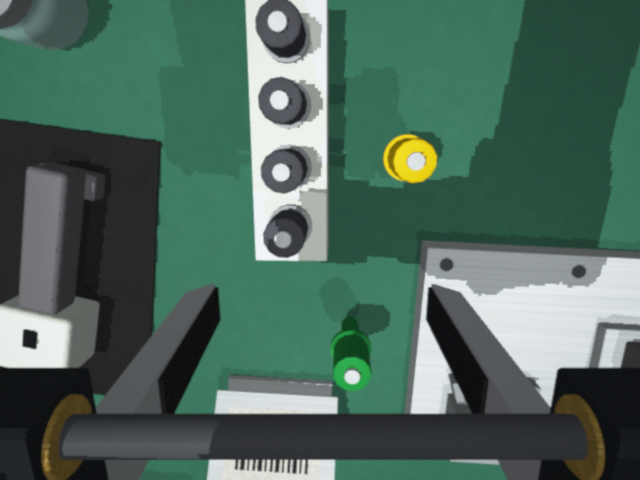

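```bash
cat > pins.py <<'E'
from h import *
import sys
p=dict(np.load(sys.argv[1])); w=cloud(p); lo=float(sys.argv[2]);hi=float(sys.argv[3])
m=np.isfinite(w[...,2])&(w[...,2]>lo)&(w[...,2]<hi); m[380:]=0
n,l,st,ce=cv2.connectedComponentsWithStats(m.astype(np.uint8))
for i in range(1,n):
    if st[i,4]>60:
        q=w[l==i]; r=cv2.minEnclosingCircle(q[:,:2].astype(np.float32)); a=cv2.minAreaRect(q[:,:2].astype(np.float32))
        print(ce[i].round(),st[i,4],'circ',np.round(r[0],1),round(r[1],1),'med',np.median(q,axis=0).round(1), 'rect',np.round(a[0],1),np.round(a[1],1),round(a[2],1))
E
python3 pins.py pics/w9.npz 74 90; echo; python3 pins.py pics/w9.npz 42 48
```

```text
[279.  24.] 1964 circ [ 334.8 -278.1] 13.2 med [ 336.  -277.2   83.5] rect [ 335.5 -278. ] [24.3 25.4] 2.7
[280. 100.] 1700 circ [ 374.8 -275. ] 13.0 med [ 374.8 -274.3   83.5] rect [ 374.7 -274.8] [24.9 25.3] 2.6
[414. 160.] 1577 circ [ 402.3 -195.4] 12.9 med [ 402.  -196.    81.5] rect [ 402.4 -195.5] [25.1 25.4] 31.0
[282. 171.] 1519 circ [ 414.5 -272. ] 12.9 med [ 413.9 -271.4   83.6] rect [ 414.4 -272. ] [25.  25.5] 48.9
[284. 236.] 1418 circ [ 454.3 -268.8] 13.0 med [ 452.8 -268.3   83.5] rect [ 454.  -268.7] [25.2 25.3] 3.5
[351. 367.] 919 circ [ 542.3 -219.1] 12.9 med [ 538.  -219.9   81.4] rect [ 538.5 -219.2] [18.3 25.2] 5.5

[30. 20.] 630 circ [ 333.7 -447. ] 20.7 med [ 336.6 -440.    44.6] rect [ 337.1 -444.7] [10.5 41.3] 34.3
[291. 129.] 11316 circ [ 396.1 -272.8] 86.8 med [ 391.3 -266.1   45.5] rect [ 396.4 -273.5] [167.3  50.3] 4.4
[394. 152.] 204 circ [ 402.4 -195.4] 14.9 med [ 398.5 -205.4   47.2] rect [ 400.3 -201.3] [17.  29.6] 70.0
[ 38. 281.] 9080 circ [ 508.2 -457.8] 81.4 med [ 519.8 -450.6   44.1] rect [ 507.7 -454.1] [ 55.3 158.1] 85.8
[350. 337.] 266 circ [ 542.5 -219.1] 15.0 med [ 532.3 -220.4   47.1] rect [ 536.6 -219.4] [18.2 29.6] 1.1
[631. 355.] 157 circ [531.1 -15.6] 9.6 med [529.5 -17.   44.8] rect [530.7 -17.1] [ 6.2 19.1] 73.8
```

Call:
{"op": "send_rows", "data": {
  "deltas": [
    [[-0.025,-0.02,0],0],
    [[0,0,0],0],
    [[0,0,-0.05],0],
    [[0,0,-0.05],0]
  ]
}}

```text
time_s: 17.5
tcp_pos: [453.9, -256.5, 346.6]
eef_rot: [-2.126, -2.281, 0.098]
contact_force: [0.9, -0.5, 0.1]
gripper_width: 94.1
```

```bash
python3 plan.py 458 -265 250 94 45 
```

```text
now [ 453.9 -256.5  346.6] yaw 94.1 tiltz [-0.059  -0.0306 -0.9978] F [ 0.9 -0.5  0.1] w 94.1 t 17.5 q7 1.62
[[[-0.0021,0.0031,0.0321],0.0004],[[-0.0021,0.0031,0.0321],0.0004],[[-0.0021,0.0031,0.0321],0.0004]]
```

Call:
{"op": "send_rows", "data": {
  "deltas": [
    [[0,0,0.05],0],
    [[0,0,0.05],0]
  ]
}}

```text
time_s: 17.7
tcp_pos: [457.5, -260.2, 256.4]
eef_rot: [2.14, 2.294, -0.085]
contact_force: [0.2, -1.4, -0.8]
gripper_width: 93.8
```

```bash
python3 plan.py 458 -265 250 94 45 
```

```text
now [ 457.5 -260.2  256.4] yaw 94.0 tiltz [-0.0349 -0.0418 -0.9985] F [ 0.2 -1.4 -0.8] w 93.8 t 17.7 q7 1.51
[[[-0.0046,0.0004,0.0066],0.0002]]
```

```bash
python3 plan.py 420 330 330 94 45 
```

```text
now [ 457.5 -260.2  256.4] yaw 94.0 tiltz [-0.0349 -0.0418 -0.9985] F [ 0.2 -1.4 -0.8] w 93.8 t 17.7 q7 1.51
[[[0.0375,0.0233,-0.0076],0.0],[[0.0394,0.02,-0.0076],0.0],[[0.041,0.0166,-0.0075],0.0],[[0.0423,0.0131,-0.0074],0.0],[[0.0434,0.0094,-0.0073],0.0],[[0.0441,0.0057,-0.0072],0.0],[[0.0445,0.002,-0.0071],0.0],[[0.0445,-0.0018,-0.007],0.0]]
[[[0.0443,-0.0056,-0.0068],0.0],[[0.0437,-0.0093,-0.0066],0.0],[[0.0429,-0.013,-0.0065],0.0],[[0.0417,-0.0166,-0.0063],0.0],[[0.0402,-0.0201,-0.0061],0.0],[[0.0384,-0.0235,-0.0059],0.0]]
```

Call:
{"op": "send_rows", "data": {
  "deltas": [
    [[0.037,0.023,-0.008],0],
    [[0.039,0.02,-0.008],0],
    [[0.041,0.017,-0.008],0],
    [[0.042,0.013,-0.007],0],
    [[0.043,0.009,-0.007],0],
    [[0.044,0.006,-0.007],0],
    [[0.044,0.002,-0.007],0],
    [[0.044,-0.002,-0.007],0]
  ]
}}

```text
time_s: 18.5
tcp_pos: [524.4, 93.0, 288.0]
eef_rot: [-2.144, -2.276, 0.095]
contact_force: [0.2, 0.5, 1.0]
gripper_width: 93.7
```

Call:
{"op": "send_rows", "data": {
  "deltas": [
    [[0.044,-0.006,-0.007],0],
    [[0.044,-0.009,-0.007],0],
    [[0.043,-0.013,-0.006],0],
    [[0.042,-0.017,-0.006],0],
    [[0.035,-0.02,-0.006],0],
    [[0.02,-0.01,-0.006],0]
  ]
}}

```text
time_s: 19.1
tcp_pos: [428.7, 335.8, 321.1]
eef_rot: [-2.127, -2.283, 0.093]
contact_force: [-0.3, 0.3, 0.3]
gripper_width: 94.0
```

```bash
python3 -c "
from h import *
[get_image('top') for i in range(4)]"; python3 plan.py 420 330 330 94 45 
```

```text
now [431.6 332.2 320.6] yaw 93.9 tiltz [-0.0535 -0.0326 -0.998 ] F [-0.  -0.4 -0.4] w 94.1 t 19.3 q7 0.5
[[[-0.0017,-0.0123,-0.0087],-0.002]]
```

Call:
{"op": "send_rows", "data": {
  "deltas": [
    [[0,0,0.05],0],
    [[0,0,0.05],0],
    [[0,0,0],0]
  ]
}}

```text
time_s: 19.6
tcp_pos: [429.9, 325.7, 218.5]
eef_rot: [-2.144, -2.276, 0.092]
contact_force: [-0.3, -0.7, 0.3]
gripper_width: 93.7
```

```bash
python3 plan.py 420 330 330 94 45;python3 -c "
from h import *
[get_image('top') for i in range(4)]"; python3 plan.py 420 330 330 94 18 
```

```text
now [429.9 325.7 218.5] yaw 93.5 tiltz [-0.0498 -0.0335 -0.9982] F [-0.3 -0.7  0.3] w 93.7 t 19.6 q7 0.39
[[[0.0005,-0.0051,-0.037],-0.003],[[0.0005,-0.0051,-0.037],-0.003],[[0.0005,-0.0051,-0.037],-0.003]]
now [432.4 330.5 225.5] yaw 93.5 tiltz [-0.0398 -0.0233 -0.9989] F [-0.4  0.6  0.3] w 93.9 t 19.8 q7 0.39
[[[-0.0003,-0.0028,-0.0173],-0.0015],[[-0.0003,-0.0028,-0.0173],-0.0015],[[-0.0003,-0.0028,-0.0173],-0.0015],[[-0.0003,-0.0028,-0.0173],-0.0015],[[-0.0003,-0.0028,-0.0173],-0.0015],[[-0.0003,-0.0028,-0.0173],-0.0015]]
```

Call:
{"op": "send_rows", "data": {
  "deltas": [
    [[0,-0.002,-0.017],0],
    [[0,-0.002,-0.017],0],
    [[0,-0.002,-0.017],0],
    [[0,-0.002,-0.017],0],
    [[0,-0.002,-0.017],0],
    [[0,-0.002,-0.017],0],
    [[0,-0.002,-0.012],0],
    [[0,0,-0.006],0]
  ]
}}

```text
time_s: 20.6
tcp_pos: [426.0, 335.7, 368.4]
eef_rot: [-2.151, -2.278, 0.027]
contact_force: [-0.4, -0.4, 0.5]
gripper_width: 94.0
```

```bash
python3 -c "
from h import *
[get_image('top') for i in range(4)]"; python3 plan.py 420 330 330 94 45 
```

```text
now [425.9 334.7 365.4] yaw 93.3 tiltz [-0.0215 -0.01   -0.9997] F [-0.5  0.2 -0.6] w 93.6 t 20.8 q7 0.51
[[[-0.004,-0.0054,0.0356],-0.013]]
```

Call:
{"op": "send_rows", "data": {
  "deltas": [
    [[0,0,0.05],0],
    [[0,0,0],0],
    [[0,0,0.05],0],
    [[0,0,0],0],
    [[0,0,0.05],0],
    [[0,0,0],0]
  ]
}}

```text
time_s: 21.4
tcp_pos: [426.0, 335.4, 226.0]
eef_rot: [-2.153, -2.275, 0.031]
contact_force: [0.2, -0.7, -0.0]
gripper_width: 94.2
```

```bash
python3 -c "
from h import *
[get_image('top') for i in range(4)]"; python3 plan.py 420 330 330 94 18 
```

```text
now [428.1 339.2 231.7] yaw 93.2 tiltz [-0.0101  0.0012 -0.9999] F [ 0.6  0.1 -0.5] w 93.8 t 21.6 q7 0.36
[[[-0.0014,-0.0016,-0.0164],-0.0024],[[-0.0014,-0.0016,-0.0164],-0.0024],[[-0.0014,-0.0016,-0.0164],-0.0024],[[-0.0014,-0.0016,-0.0164],-0.0024],[[-0.0014,-0.0016,-0.0164],-0.0024],[[-0.0014,-0.0016,-0.0164],-0.0024]]
```

```bash
python3 plan.py 455 -266 240 94 45 
```

```text
now [428.1 339.2 231.7] yaw 93.2 tiltz [-0.0101  0.0012 -0.9999] F [ 0.6  0.1 -0.5] w 93.8 t 21.6 q7 0.36
[[[-0.04,0.0241,-0.0009],-0.001],[[-0.0418,0.0205,-0.0009],-0.001],[[-0.0434,0.0168,-0.0008],-0.001],[[-0.0445,0.0129,-0.0008],-0.001],[[-0.0454,0.009,-0.0008],-0.001],[[-0.0459,0.005,-0.0007],-0.001],[[-0.046,0.001,-0.0007],-0.001],[[-0.0458,-0.003,-0.0006],-0.001]]
[[[-0.0453,-0.0069,-0.0006],-0.001],[[-0.0444,-0.0108,-0.0006],-0.001],[[-0.0432,-0.0145,-0.0005],-0.001],[[-0.0416,-0.0182,-0.0005],-0.001],[[-0.0398,-0.0217,-0.0004],-0.001],[[-0.0377,-0.025,-0.0004],-0.001]]
```

Call:
{"op": "send_rows", "data": {
  "deltas": [
    [[-0.04,0.024,-0.001],0],
    [[-0.042,0.02,-0.001],0],
    [[-0.043,0.017,-0.001],0],
    [[-0.044,0.013,-0.001],0],
    [[-0.045,0.009,-0.001],0],
    [[-0.046,0.005,-0.001],0],
    [[-0.046,0.001,-0.001],0],
    [[-0.046,-0.003,-0.001],0]
  ],
  "gripper": 85
}}

```text
time_s: 22.4
tcp_pos: [547.2, -5.3, 258.8]
eef_rot: [2.137, 2.294, 0.045]
contact_force: [0.8, -0.7, 0.6]
gripper_width: 62.6
```

Call:
{"op": "send_rows", "data": {
  "deltas": [
    [[-0.045,-0.007,-0.001],0],
    [[-0.044,-0.011,-0.001],0],
    [[-0.043,-0.015,-0.001],0],
    [[-0.04,-0.018,0],0],
    [[-0.03,-0.016,0],0],
    [[-0.015,-0.012,0],0]
  ]
}}

```text
time_s: 23.0
tcp_pos: [486.6, -243.5, 272.5]
eef_rot: [2.131, 2.264, 0.056]
contact_force: [0.9, -0.1, -0.3]
gripper_width: 62.7
```

```bash
python3 -c "
from h import *
for i in range(4): p=get_image('wrist')
np.savez('pics/w10.npz',**p)"; python3 pins.py pics/w10.npz 74 90; python3 plan.py 455 -269 240 94 45 
```

```text
[275.  39.] 1788 circ [ 374.5 -275.2] 13.1 med [ 374.9 -274.7   83.5] rect [ 374.7 -275. ] [25.3 25.4] 0.1
[407.  99.] 1546 circ [ 402.4 -195.3] 13.1 med [ 402.2 -196.2   81.5] rect [ 402.4 -195.5] [25.2 25.4] 33.7
[278. 112.] 1515 circ [ 414.6 -272. ] 12.9 med [ 414.1 -271.5   83.5] rect [ 414.5 -271.7] [25.3 25.3] 1.0
[281. 178.] 1355 circ [ 454.3 -269. ] 13.0 med [ 453.1 -268.5   83.6] rect [ 454.1 -269. ] [25.1 25.3] 7.6
[348. 305.] 1051 circ [ 542.6 -219.4] 13.1 med [ 540.1 -219.6   81.5] rect [ 542.3 -219.4] [25.1 25.3] 59.3
[635. 318.] 263 circ [541.   -9.4] 12.5 med [541.8 -12.2  75.5] rect [541.8 -12.2] [25.   7.9] 15.9
now [ 488.  -239.4  272.1] yaw 93.7 tiltz [ 0.0485  0.0067 -0.9988] F [-0.3  0.7  0.6] w 62.8 t 23.2 q7 1.49
[[[-0.0142,-0.018,0.0151],-0.0026],[[-0.0133,-0.0184,0.0151],-0.0026]]
```

```bash
python3 plan.py 450.5 -269.5 185 94 25 1
```

```text
now [ 488.  -239.4  272.1] yaw 93.7 tiltz [ 0.0485  0.0067 -0.9988] F [-0.3  0.7  0.6] w 62.8 t 23.2 q7 1.49
[[[-0.007,-0.0109,0.0212],-0.0013],[[-0.007,-0.0109,0.0212],-0.0013],[[-0.007,-0.0109,0.0212],-0.0013],[[-0.0069,-0.0109,0.0212],-0.0013]]
```

Call:
{"op": "send_rows", "data": {
  "deltas": [
    [[-0.007,-0.011,0.021],0],
    [[-0.007,-0.011,0.021],0],
    [[-0.007,-0.011,0.021],0],
    [[-0.007,-0.011,0.021],0]
  ]
}}

```text
time_s: 23.6
tcp_pos: [459.7, -262.5, 191.5]
eef_rot: [2.1, 2.274, 0.075]
contact_force: [0.3, -0.6, 0.3]
gripper_width: 62.8
```

```bash
python3 -c "
from h import *
for i in range(3): p=get_image('wrist')"; python3 plan.py 450.5 -269.5 150 94 25 1
```

```text
now [ 458.7 -262.7  191.1] yaw 94.5 tiltz [ 0.0629  0.0059 -0.998 ] F [-0.4 -0.6  0.3] w 62.6 t 23.75 q7 1.43
[[[-0.0031,-0.0056,0.0202],0.004],[[-0.0031,-0.0056,0.0202],0.004]]
```

Call:
{"op": "send_rows", "data": {
  "deltas": [
    [[-0.003,-0.006,-0.05],0],
    [[-0.003,-0.006,-0.05],0],
    [[0,0,-0.05],0],
    [[0,0,-0.02],0]
  ]
}}

```text
time_s: 24.15
tcp_pos: [441.8, -263.1, 366.6]
eef_rot: [2.088, 2.29, 0.084]
contact_force: [0.7, -0.5, -1.3]
gripper_width: 62.8
```

```bash
python3 plan.py 454 -269.5 150 94 25 1;python3 -c "
from h import *
for i in range(4): p=get_image('wrist')"; python3 plan.py 454 -269.5 190 94 45 1
```

```text
now [ 441.8 -263.1  366.6] yaw 95.3 tiltz [ 0.0665  0.0124 -0.9977] F [ 0.7 -0.5 -1.3] w 62.8 t 24.15 q7 1.7
[[[-0.001,-0.0003,0.0241],0.0025],[[-0.001,-0.0003,0.0241],0.0025],[[-0.001,-0.0003,0.0241],0.0025],[[-0.001,-0.0003,0.0241],0.0025],[[-0.001,-0.0003,0.0241],0.0025],[[-0.001,-0.0003,0.0241],0.0025],[[-0.001,-0.0003,0.0241],0.0025],[[-0.001,-0.0003,0.0241],0.0025]]
[[[-0.001,-0.0003,0.0241],0.0025]]
now [ 439.7 -264.   361.6] yaw 95.2 tiltz [ 0.0605  0.014  -0.9981] F [ 1.9 -0.7  0. ] w 63.0 t 24.35 q7 1.7
[[[-0.0021,0.0008,0.043],0.0053],[[-0.0021,0.0008,0.043],0.0053],[[-0.0021,0.0008,0.043],0.0053],[[-0.0021,0.0008,0.043],0.0053]]
```

```bash
python3 plan.py 449.5 -270.2 200 94 42 1
```

```text
now [ 439.7 -264.   361.6] yaw 95.2 tiltz [ 0.0605  0.014  -0.9981] F [ 1.9 -0.7  0. ] w 63.0 t 24.35 q7 1.7
[[[-0.0021,-0.0002,0.0405],0.0053],[[-0.0021,-0.0002,0.0405],0.0053],[[-0.0021,-0.0002,0.0405],0.0053],[[-0.0021,-0.0002,0.0405],0.0053]]
```

Call:
{"op": "send_rows", "data": {
  "deltas": [
    [[-0.002,0,0.04],0.005],
    [[-0.002,0,0.04],0.005],
    [[-0.002,0,0.04],0.005],
    [[-0.002,0,0.04],0.005]
  ]
}}

```text
time_s: 24.75
tcp_pos: [453.4, -268.0, 198.9]
eef_rot: [2.11, 2.271, 0.084]
contact_force: [-0.3, -0.4, 0.5]
gripper_width: 62.5
```

```bash
python3 -c "
from h import *
for i in range(4): p=get_image('wrist')"; python3 plan.py 449.5 -270.2 150 94 42 1
```

```text
now [ 453.7 -267.7  201. ] yaw 94.3 tiltz [ 0.0657  0.0126 -0.9978] F [-0.  -0.1  0.7] w 62.7 t 24.95 q7 1.46
[[[-0.0013,-0.0039,0.0253],0.0024],[[-0.0013,-0.0039,0.0253],0.0024]]
```

Call:
{"op": "send_rows", "data": {
  "deltas": [
    [[-0.001,-0.004,0.026],0],
    [[-0.001,-0.004,0.023],0]
  ]
}}

```text
time_s: 25.15
tcp_pos: [453.8, -270.5, 156.8]
eef_rot: [2.101, 2.265, 0.09]
contact_force: [-0.0, -0.5, -0.4]
gripper_width: 62.7
```

```bash
python3 -c "
from h import *
for i in range(3): p=get_image('wrist')"; python3 plan.py 449.2 -270.2 150 94 42 1
```

```text
now [ 453.1 -270.1  156.5] yaw 94.3 tiltz [ 0.0746  0.0089 -0.9972] F [ 0.6 -0.4 -0.1] w 62.5 t 25.3 q7 1.39
[[[0.0002,-0.0044,0.0062],0.0057]]
```

Call:
{"op": "send_rows", "data": {
  "deltas": [
    [[0,-0.005,0.007],0.003],
    [[0,-0.001,0.001],0]
  ]
}}

```text
time_s: 25.5
tcp_pos: [449.4, -271.1, 151.2]
eef_rot: [2.102, 2.259, 0.091]
contact_force: [0.0, -0.4, -0.5]
gripper_width: 62.7
```

```bash
python3 -c "
from h import *
for i in range(3): p=get_image('wrist')
save(p,'w11')"; python3 plan.py 449.2 -270.2 150 94 42 1
```

```text
now [ 450.1 -271.1  151.3] yaw 94.1 tiltz [ 0.0807  0.0062 -0.9967] F [-0.3 -0.2 -0.2] w 62.9 t 25.65 q7 1.37
[[[0.0009,-0.001,0.0012],0.0026]]
```

View pics/w11.png

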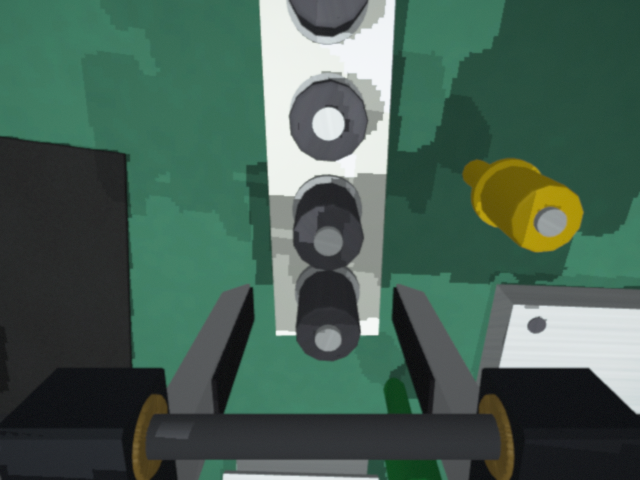

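Call:
{"op": "send_rows", "data": {
  "deltas": [
    [[0.001,-0.002,0],0]
  ],
  "gripper": 255,
  "squeeze": 30
}}

```text
time_s: 25.75
tcp_pos: [448.5, -270.4, 151.6]
eef_rot: [2.101, 2.258, 0.093]
contact_force: [-1.1, -1.1, -0.7]
gripper_width: 57.7
```

```bash
python3 -c "
from h import *
for i in range(14): p=get_image('wrist')
save(p,'w12')"; python3 plan.py 449 -270 215 94 42 1
```

```text
now [ 448.1 -270.1  151.1] yaw 94.2 tiltz [ 0.0807  0.0065 -0.9967] F [ 0.3  1.9 -0. ] w 25.6 t 26.45 q7 1.37
[[[0.0,0.003,-0.0318],0.0013],[[0.0,0.003,-0.0318],0.0013]]
```

Call:
{"op": "send_rows", "data": {
  "deltas": [
    [[0,0.003,-0.035],0],
    [[0,0.003,-0.035],0]
  ]
}}

```text
time_s: 26.65
tcp_pos: [446.8, -269.0, 219.0]
eef_rot: [2.106, 2.267, 0.091]
contact_force: [0.5, -0.3, -1.0]
gripper_width: 25.8
```

```bash
python3 -c "
from h import *
for i in range(2): p=get_image('wrist')
"; python3 plan.py 597 1 225 92 40
```

```text
now [ 449.1 -270.   222.1] yaw 94.2 tiltz [ 0.0814  0.0073 -0.9967] F [ 1.1 -0.1 -1.5] w 25.6 t 26.75 q7 1.49
[[[0.025,0.0272,0.0019],0.0048],[[0.0275,0.0257,0.0018],0.0048],[[0.0298,0.0239,0.0016],0.0048],[[0.032,0.0219,0.0015],0.0048],[[0.0341,0.0197,0.0013],0.0048],[[0.0361,0.0173,0.0012],0.0048],[[0.0379,0.0147,0.001],0.0048],[[0.0394,0.012,0.0008],0.0048]]
```

Call:
{"op": "send_rows", "data": {
  "deltas": [
    [[0.025,0.027,0.003],0.005],
    [[0.027,0.026,0.003],0.005],
    [[0.03,0.024,0.003],0.005],
    [[0.032,0.022,0.003],0.005],
    [[0.034,0.02,0.003],0.005],
    [[0.036,0.017,0.002],0.005],
    [[0.038,0.015,0.002],0.005],
    [[0.034,0.01,0.002],0.005]
  ]
}}

```text
time_s: 27.55
tcp_pos: [599.6, -8.3, 204.9]
eef_rot: [2.172, 2.197, 0.075]
contact_force: [0.2, -0.1, -0.8]
gripper_width: 25.6
```

```bash
python3 -c "
from h import *
for i in range(4): p=get_image('wrist')
save(p,'w13')"; python3 plan.py 597 1 200 92 40
```

```text
now [598.7  -9.4 205. ] yaw 90.8 tiltz [ 0.0693 -0.0021 -0.9976] F [ 0.3 -0.3 -1.2] w 25.1 t 27.75 q7 0.95
[[[0.0105,-0.0019,0.0048],-0.0215]]
```

View pics/w13.png

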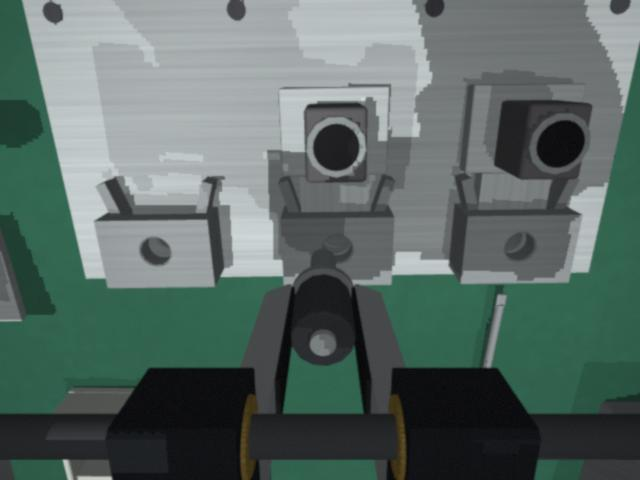

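```bash
cat > ov.py <<'E'
from h import *
import sys
p=get_image('wrist'); np.savez('pics/ov.npz',**p)
im=cv2.cvtColor(p['color'],cv2.COLOR_RGB2BGR)
S={1:(606,-103.5),2:(602.8,1.4),3:(599.5,106.5)}
t=np.linspace(0,2*np.pi,40)
x0,y0,x1,y1=map(int,sys.argv[1:5]); f=float(sys.argv[5])
im=cv2.resize(im[y0:y1,x0:x1],None,fx=f,fy=f,interpolation=cv2.INTER_CUBIC)
for c in S.values():
    q=proj(p,np.stack([c[0]+8.5*np.cos(t),c[1]+8.5*np.sin(t),0*t+50.5],-1))
    cv2.polylines(im,[((q-[x0,y0])*f).astype(np.int32)],True,(0,0,255),1)
cv2.imwrite('pics/'+sys.argv[6]+'.png',im)
E
python3 ov.py 80 60 640 320 1.4 ov1
```

```text
(no output)
```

View pics/ov1.png

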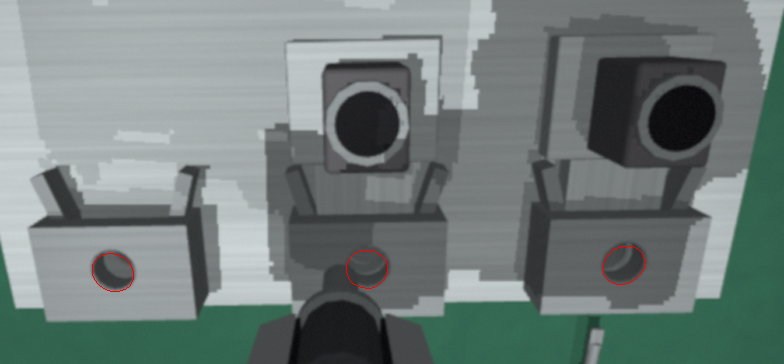

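Call:
{"op": "send_rows", "data": {
  "deltas": [
    [[0.006,-0.0005,-0.001],-0.01],
    [[0.005,-0.0005,0],-0.01]
  ]
}}

```text
time_s: 28.0
tcp_pos: [596.5, -4.0, 204.9]
eef_rot: [2.155, 2.213, 0.066]
contact_force: [0.2, 0.2, -1.2]
gripper_width: 25.5
```

```bash
python3 -c "
from h import *
for i in range(3): p=get_image('wrist')
save(p,'w13')"; python3 plan.py 598 2 200 92 40; python3 ov.py 200 120 480 320 2.8 ov2
```

```text
now [596.7  -3.4 205.1] yaw 91.5 tiltz [ 0.0674 -0.0058 -0.9977] F [ 0.6 -0.6 -1. ] w 25.5 t 28.15 q7 0.95
[[[0.0054,0.0011,0.0051],-0.0079]]
```

View pics/ov2.png

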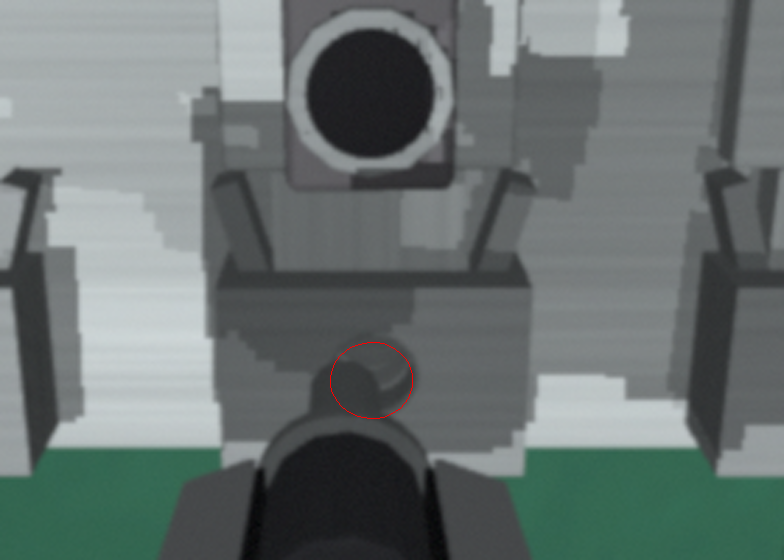

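```bash
cat > ov3.py <<'E'
from h import *
import sys
p=get_image('wrist'); s=state(); z=R.from_rotvec(s['eef_rot']).as_matrix()[:,2]
g=s['tcp_pos']+78*z
zg=np.array([float(sys.argv[6]),float(sys.argv[7])]) # grip tilt
L=71.4-float(sys.argv[8]) if len(sys.argv)>8 else 71.4
d=np.array([z[0]-zg[0],z[1]-zg[1],-1]); d/=np.linalg.norm(d)
foot=g+np.array([-.1,0.,0])+d*L
print('tcp',s['tcp_pos'].round(1),'tilt',z.round(4),'foot est',foot.round(1),'F',s['contact_force'].round(1))
im=cv2.cvtColor(p['color'],cv2.COLOR_RGB2BGR)
t=np.linspace(0,2*np.pi,40)
x0,y0,x1,y1=map(int,sys.argv[1:5]); f=2.8
im=cv2.resize(im[y0:y1,x0:x1],None,fx=f,fy=f,interpolation=cv2.INTER_CUBIC)
def circ(c,r,col):
    q=proj(p,np.stack([c[0]+r*np.cos(t),c[1]+r*np.sin(t),0*t+c[2]],-1)); cv2.polylines(im,[((q-[x0,y0])*f).astype(np.int32)],True,col,1)
for c in ((606,-103.5,50.5),(602.8,1.4,50.5),(599.5,106.5,50.5)): circ(c,8.5,(0,0,255))
for h in (0,10,20): circ(foot-d*h,7,(0,255,0))
circ(foot-d*48,13,(255,255,0));circ(foot-d*46,15,(0,255,255))
cv2.imwrite('pics/'+sys.argv[5]+'.png',im)
E
python3 ov3.py 200 120 480 320 ov3 .0807 .0065
```

```text
tcp [596.8  -3.4 205.1] tilt [ 0.0676 -0.0058 -0.9977] foot est [601.1  -4.8  55.9] F [-0.4  0.5 -0.9]
```

View pics/ov3.png

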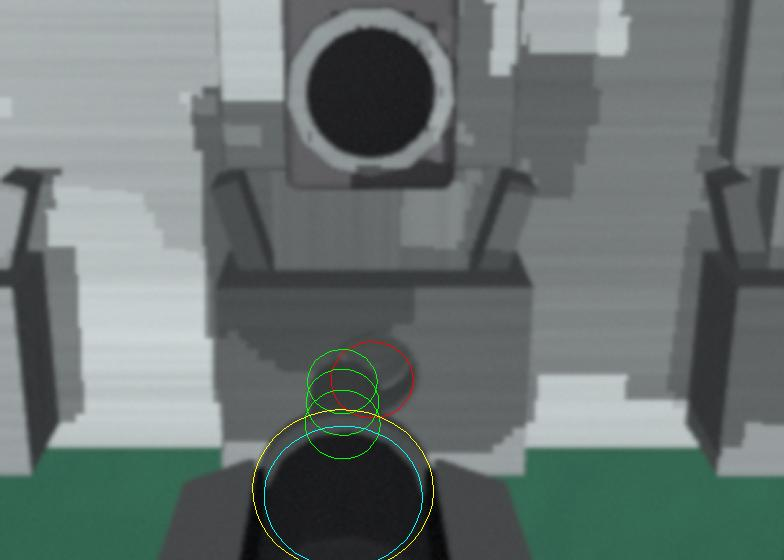

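```bash
python3 - <<'E'
from h import *
p=dict(np.load('pics/ov.npz')); im=cv2.cvtColor(p['color'],cv2.COLOR_RGB2BGR)[220:290,290:370]
im=cv2.resize(im,None,fx=9,fy=8.5,interpolation=cv2.INTER_NEAREST); im=cv2.convertScaleAbs(im,alpha=1.8)
cv2.imwrite('pics/z1.png',im)
E
```

```text
(no output)
```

View pics/z1.png

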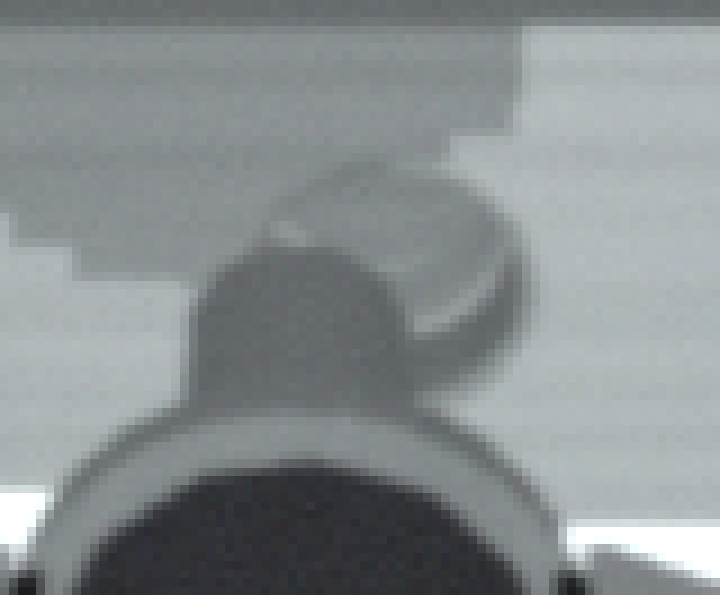

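Call:
{"op": "send_rows", "data": {
  "deltas": [
    [[0.006,0,0],-0.005],
    [[0.001,0,0.001],0]
  ]
}}

```text
time_s: 28.45
tcp_pos: [596.9, 3.4, 204.3]
eef_rot: [2.149, 2.217, 0.067]
contact_force: [-0.1, -0.4, -0.8]
gripper_width: 25.4
```

```bash
python3 -c "
from h import *
for i in range(3): p=get_image('wrist')"; python3 ov3.py 200 120 480 320 ov3 .0807 .0065;  python3 plan.py 596.5 2.5 198 92 40
```

```text
tcp [596.8   2.3 204. ] tilt [ 0.0674 -0.007  -0.9977] foot est [601.    0.8  54.7] F [ 0.4  0.  -0.5]
now [596.8   2.3 204. ] yaw 91.7 tiltz [ 0.0674 -0.007  -0.9977] F [ 0.4  0.  -0.5] w 25.3 t 28.65 q7 0.94
[[[0.0002,-0.0006,0.0059],-0.0049]]
```

View pics/ov3.png

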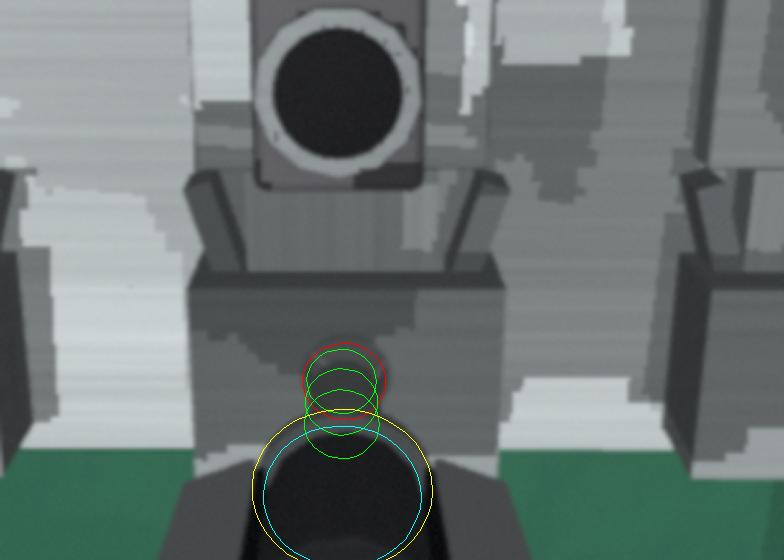

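Foot is over the hole in the image, so I'm descending gently.

Call:
{"op": "send_rows", "data": {
  "deltas": [
    [[0,-0.0005,0.006],0],
    [[0,-0.0005,0.006],0]
  ]
}}

```text
time_s: 28.85
tcp_pos: [597.0, 2.1, 191.9]
eef_rot: [2.15, 2.215, 0.066]
contact_force: [0.6, 0.5, -2.0]
gripper_width: 25.8
```

```bash
python3 -c "
from h import *
for i in range(3): p=get_image('wrist')"; python3 ov3.py 200 120 480 320 ov3 .0807 .0065;  python3 plan.py 596.5 2.5 155.6 92 40
```

```text
tcp [596.9   2.2 192. ] tilt [ 0.0683 -0.0069 -0.9976] foot est [601.3   0.8  42.8] F [ 0.1  0.1 -1.8]
now [596.9   2.2 192. ] yaw 91.7 tiltz [ 0.0683 -0.0069 -0.9976] F [ 0.1  0.1 -1.8] w 25.4 t 29.05 q7 0.92
[[[0.0006,-0.0029,0.0363],-0.0049]]
```

View pics/ov3.png

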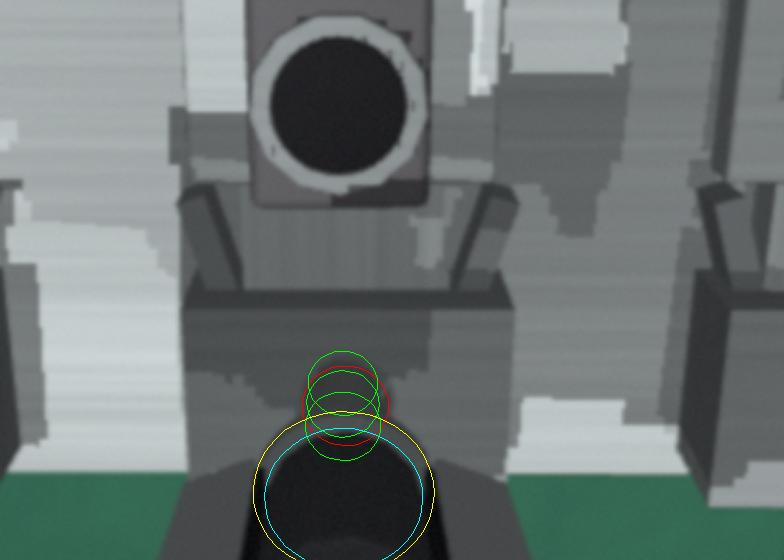

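Call:
{"op": "send_rows", "data": {
  "deltas": [
    [[0,-0.0006,0.008],0],
    [[0,-0.0006,0.008],0]
  ]
}}

```text
time_s: 29.25
tcp_pos: [597.6, 2.2, 176.1]
eef_rot: [2.149, 2.214, 0.069]
contact_force: [-0.1, -0.1, -1.1]
gripper_width: 25.5
```

```bash
python3 -c "
from h import *
for i in range(3): p=get_image('wrist')"; python3 ov3.py 200 120 480 320 ov3 .0807 .0065;  python3 plan.py 596.5 2.5 155.6 92 40
```

```text
tcp [597.4   2.4 176.2] tilt [ 0.0699 -0.0064 -0.9975] foot est [602.   1.  27.] F [ 0.6 -0.5 -0.7]
now [597.4   2.4 176.2] yaw 91.7 tiltz [ 0.0699 -0.0064 -0.9975] F [ 0.6 -0.5 -0.7] w 25.8 t 29.45 q7 0.9
[[[0.0003,-0.0024,0.0205],-0.0049]]
```

Foot at z 27, through the carrier, no force. Continuing into the deck.

Call:
{"op": "send_rows", "data": {
  "deltas": [
    [[0,-0.0012,0.008],0],
    [[0,-0.0012,0.008],0]
  ]
}}

```text
time_s: 29.65
tcp_pos: [596.9, 2.4, 160.3]
eef_rot: [2.148, 2.214, 0.071]
contact_force: [0.3, -0.7, -0.8]
gripper_width: 25.7
```

```bash
python3 -c "
from h import *
for i in range(3): p=get_image('wrist')"; python3 ov3.py 200 120 480 320 ov3 .0807 .0065;  python3 plan.py 596.5 2.5 155.6 92 40
```

```text
tcp [596.8   2.6 160.4] tilt [ 0.0714 -0.006  -0.9974] foot est [601.6   1.2  11.2] F [ 0.1  0.3 -1.2]
now [596.8   2.6 160.4] yaw 91.7 tiltz [ 0.0714 -0.006  -0.9974] F [ 0.1  0.3 -1.2] w 25.3 t 29.85 q7 0.88
[[[-0.0,-0.0006,0.0048],-0.0049]]
```

Call:
{"op": "send_rows", "data": {
  "deltas": [
    [[0,-0.0005,0.004],0],
    [[0,-0.0003,0.003],0]
  ]
}}

```text
time_s: 30.05
tcp_pos: [597.0, 2.8, 155.5]
eef_rot: [2.147, 2.213, 0.071]
contact_force: [-11.9, -3.0, 35.3]
gripper_width: 25.5
```

```bash
python3 -c "
from h import *
for i in range(3): p=get_image('wrist')"; python3 ov3.py 200 120 480 320 ov3 .0807 .0065
```

```text
tcp [596.9   2.8 155.7] tilt [ 0.0738 -0.0071 -0.9972] foot est [602.1   1.3   6.5] F [-5.6 -0.9 14.6]
```

Call:
{"op": "send_rows", "data": {
  "deltas": [
    [[0,0,0],0]
  ],
  "gripper": 85
}}

```text
time_s: 30.35
tcp_pos: [597.1, 2.8, 156.5]
eef_rot: [2.146, 2.212, 0.072]
contact_force: [-0.1, 1.1, -0.2]
gripper_width: 30.3
```

```bash
python3 -c "
from h import *
for i in range(8): p=get_image('wrist')";  python3 plan.py 585 -5 235 92 40 1
```

```text
now [596.8   2.8 155.4] yaw 91.7 tiltz [ 0.0734 -0.007  -0.9973] F [ 0.4 -0.4 -0.6] w 61.4 t 30.75 q7 0.87
[[[-0.0027,-0.0021,-0.0267],-0.0016],[[-0.0027,-0.0021,-0.0267],-0.0016],[[-0.0027,-0.0021,-0.0267],-0.0016]]
```

Call:
{"op": "send_rows", "data": {
  "deltas": [
    [[0,0.002,-0.025],0],
    [[0,0.002,-0.03],0],
    [[0,0,-0.03],0]
  ]
}}

```text
time_s: 31.05
tcp_pos: [592.2, 3.0, 237.7]
eef_rot: [2.151, 2.219, 0.06]
contact_force: [0.5, -0.9, 0.5]
gripper_width: 62.5
```

```bash
python3 - <<'E'
from h import *
p=get_image('wrist');p=get_image('wrist');save(p,'w14')
E
python3 plan.py 412 -271 215 94 45
```

```text
now [594.3   3.8 240.9] yaw 91.7 tiltz [ 0.0708 -0.0064 -0.9975] F [ 0.4 -0.2  0.1] w 62.8 t 31.15 q7 0.98
[[[-0.0423,-0.0155,0.0025],-0.0049],[[-0.0401,-0.0186,0.0023],-0.0049],[[-0.0376,-0.0215,0.0021],-0.0049],[[-0.0349,-0.0241,0.0019],-0.0049],[[-0.0321,-0.0264,0.0017],-0.0049],[[-0.0291,-0.0284,0.0015],-0.0049],[[-0.026,-0.0301,0.0014],-0.0049],[[-0.0228,-0.0316,0.0013],-0.0049]]
```

View pics/w14.png

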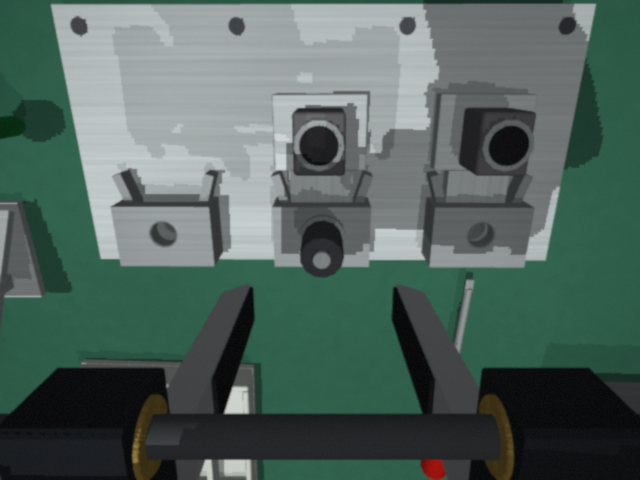

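Call:
{"op": "send_rows", "data": {
  "deltas": [
    [[-0.042,-0.015,-0.001],-0.005],
    [[-0.04,-0.018,-0.001],-0.005],
    [[-0.038,-0.021,0],-0.005],
    [[-0.035,-0.024,0],-0.005],
    [[-0.032,-0.026,0],-0.005],
    [[-0.029,-0.028,0],-0.005],
    [[-0.026,-0.03,0],-0.005],
    [[-0.02,-0.028,0],-0.005]
  ]
}}

```text
time_s: 31.95
tcp_pos: [415.0, -272.3, 225.9]
eef_rot: [2.091, 2.271, 0.079]
contact_force: [0.4, -0.4, 0.2]
gripper_width: 62.3
```

```bash
python3 -c "
from h import *
for i in range(4): p=get_image('wrist')
np.savez('pics/w15.npz',**p)"; python3 pins.py pics/w15.npz 74 90; python3 plan.py 410 -272 190 94 45 1
```

```text
[326.  98.] 2278 circ [ 334.8 -278. ] 12.9 med [ 334.3 -278.1   83.6] rect [ 334.6 -278.1] [25.2 25.4] 57.0
[325. 179.] 1974 circ [ 374.5 -275.1] 12.9 med [ 373.2 -275.2   83.6] rect [ 374.5 -275. ] [25.3 25.3] 69.8
[465. 239.] 1790 circ [ 402.1 -195.4] 13.2 med [ 400.6 -197.    81.4] rect [ 402.  -195.3] [25.8 25.2] 68.0
[325. 249.] 1756 circ [ 414.3 -272.2] 13.2 med [ 412.  -272.2   83.5] rect [ 414.1 -272.1] [25.2 25.4] 21.0
now [ 416.3 -271.1  226.3] yaw 94.7 tiltz [ 0.0748  0.0018 -0.9972] F [-0.4 -0.9  0.4] w 63.0 t 32.15 q7 1.52
[[[-0.0002,-0.0091,0.0357],0.0117]]
```

Call:
{"op": "send_rows", "data": {
  "deltas": [
    [[0.0005,-0.005,0.025],0.004],
    [[0.0005,-0.005,0.025],0.004],
    [[0.0005,-0.005,0.02],0]
  ]
}}

```text
time_s: 32.45
tcp_pos: [413.1, -268.2, 156.0]
eef_rot: [2.089, 2.26, 0.092]
contact_force: [0.0, -0.2, -0.9]
gripper_width: 62.9
```

```bash
python3 -c "
from h import *
for i in range(4): p=get_image('wrist')"; python3 plan.py 408.2 -272.8 150.5 94 45 1
```

```text
now [ 412.8 -268.4  157. ] yaw 94.5 tiltz [ 0.085   0.0012 -0.9964] F [0.8 0.3 0.9] w 62.5 t 32.65 q7 1.37
[[[-0.004,-0.0055,0.0061],0.0086]]
```

Call:
{"op": "send_rows", "data": {
  "deltas": [
    [[-0.004,-0.006,0.0065],0.004]
  ]
}}

```text
time_s: 32.75
tcp_pos: [410.0, -272.3, 151.4]
eef_rot: [2.089, 2.256, 0.094]
contact_force: [1.0, -0.4, -0.1]
gripper_width: 62.3
```

```bash
python3 -c "
from h import *
for i in range(4): p=get_image('wrist')
save(p,'w16')"; python3 plan.py 407.6 -272.8 150.5 94 45 1
```

```text
now [ 407.8 -273.2  150.4] yaw 94.2 tiltz [ 8.550e-02  6.000e-04 -9.963e-01] F [ 0.4 -0.4 -0.1] w 62.7 t 32.95 q7 1.36
[[[0.0004,-0.0001,-0.0001],0.0039]]
```

View pics/w16.png

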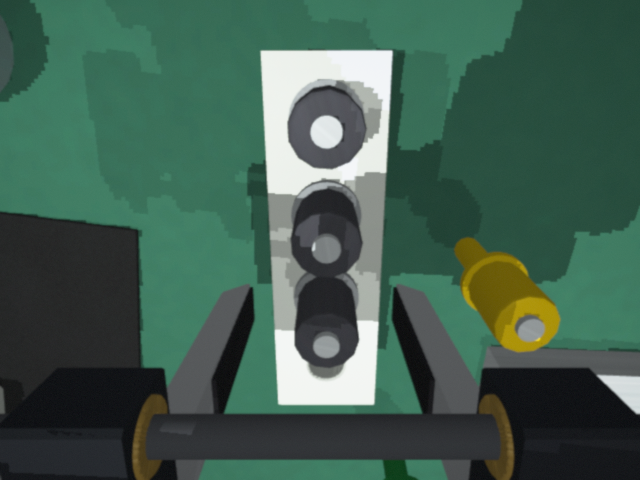

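Call:
{"op": "send_rows", "data": {
  "deltas": [
    [[0,0,0],0]
  ],
  "gripper": 255,
  "squeeze": 30
}}

```text
time_s: 33.05
tcp_pos: [408.0, -273.4, 150.8]
eef_rot: [2.094, 2.255, 0.091]
contact_force: [-0.2, 1.0, 0.7]
gripper_width: 57.5
```

```bash
python3 -c "
from h import *
for i in range(14): p=get_image('wrist')
save(p,'w12')"; python3 plan.py 408 -273 220 94 42 1
```

```text
now [ 407.8 -273.1  150.5] yaw 94.2 tiltz [ 8.550e-02  8.000e-04 -9.963e-01] F [-0.9  0.4  2.2] w 25.5 t 33.75 q7 1.36
[[[-0.0002,0.0031,-0.0346],0.002],[[-0.0002,0.0031,-0.0346],0.002]]
```

Call:
{"op": "send_rows", "data": {
  "deltas": [
    [[0,0.003,-0.035],0],
    [[0,0.003,-0.035],0],
    [[0,0.003,-0.035],0]
  ]
}}

```text
time_s: 34.05
tcp_pos: [405.8, -271.2, 254.4]
eef_rot: [2.1, 2.265, 0.09]
contact_force: [-0.3, -1.4, -1.4]
gripper_width: 25.3
```

```bash
python3 -c "
from h import *
for i in range(2): p=get_image('wrist')
"; python3 plan.py 592 105 255 92 45
```

```text
now [ 408.4 -272.2  257.2] yaw 94.3 tiltz [ 0.0848  0.0025 -0.9964] F [-0.  -0.3 -1.4] w 25.2 t 34.15 q7 1.57
[[[0.0243,0.031,0.0028],0.004],[[0.0274,0.0294,0.0026],0.004],[[0.0304,0.0275,0.0025],0.004],[[0.0333,0.0253,0.0023],0.004],[[0.0361,0.0228,0.0021],0.004],[[0.0386,0.02,0.0018],0.004],[[0.0409,0.017,0.0016],0.004],[[0.043,0.0137,0.0013],0.004]]
[[[0.0448,0.0102,0.001],0.004],[[0.0463,0.0065,0.0007],0.004]]
```

Call:
{"op": "send_rows", "data": {
  "deltas": [
    [[0.024,0.031,0.003],0.004],
    [[0.027,0.029,0.003],0.004],
    [[0.03,0.027,0.003],0.004],
    [[0.033,0.025,0.003],0.004],
    [[0.036,0.023,0.003],0.004],
    [[0.039,0.02,0.002],0.004],
    [[0.041,0.017,0.002],0.004],
    [[0.043,0.014,0.002],0.004]
  ]
}}

```text
time_s: 34.95
tcp_pos: [582.3, 7.1, 239.6]
eef_rot: [2.162, 2.201, 0.069]
contact_force: [0.3, -1.4, -0.8]
gripper_width: 25.2
```

```bash
python3 plan.py 594 107 235 92 45 1
```

```text
now [582.3   7.1 239.6] yaw 91.0 tiltz [ 0.0713 -0.0072 -0.9974] F [ 0.3 -1.4 -0.8] w 25.2 t 34.95 q7 0.94
[[[0.0332,0.0044,0.0016],-0.0058],[[0.0332,0.0046,0.0016],-0.0058],[[0.0332,0.0048,0.0016],-0.0058]]
```

Call:
{"op": "send_rows", "data": {
  "deltas": [
    [[0.033,0.001,-0.003],-0.006],
    [[0.033,0.006,-0.001],-0.006],
    [[0.03,0.006,0.006],-0.006]
  ]
}}

```text
time_s: 35.25
tcp_pos: [592.9, 109.9, 233.8]
eef_rot: [2.138, 2.226, 0.065]
contact_force: [0.5, -0.5, -0.7]
gripper_width: 25.6
```

```bash
python3 -c "
from h import *
for i in range(3): p=get_image('wrist')
"; python3 plan.py 594 107 210 92 45 1
```

```text
now [592.  110.6 233.1] yaw 92.5 tiltz [ 0.0665 -0.0064 -0.9978] F [-0.2 -0.4 -0.4] w 25.2 t 35.4 q7 0.8
[[[-0.0035,0.0003,0.0232],0.0082]]
```

Call:
{"op": "send_rows", "data": {
  "deltas": [
    [[-0.0035,0,0.014],0.007],
    [[0,0,0.013],0]
  ]
}}

```text
time_s: 35.6
tcp_pos: [594.3, 104.2, 204.3]
eef_rot: [2.145, 2.219, 0.062]
contact_force: [1.0, -0.6, -0.9]
gripper_width: 25.4
```

```bash
python3 -c "
from h import *
for i in range(4): p=get_image('wrist')
"; python3 plan.py 594 107 204 92 45 1; python3 ov3.py 200 120 480 320 ov4 .0855 .0008 .6
```

```text
now [594.3 105.4 205.3] yaw 92.0 tiltz [ 0.067  -0.0076 -0.9977] F [-0.1  0.  -1.7] w 25.5 t 35.8 q7 0.77
[[[0.0016,-0.0004,0.0013],-0.0004]]
tcp [594.6 105.9 205.9] tilt [ 0.0682 -0.007  -0.9976] foot est [598.6 104.8  57.3] F [ 0.6  0.1 -0.7]
```

View pics/ov4.png

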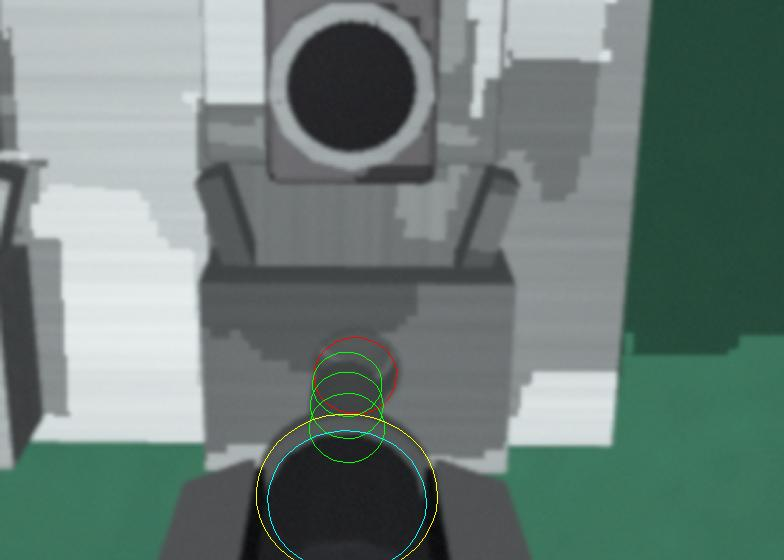

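Call:
{"op": "send_rows", "data": {
  "deltas": [
    [[0.0013,-0.001,0.006],0],
    [[0,-0.0005,0.007],0]
  ]
}}

```text
time_s: 36.05
tcp_pos: [595.0, 107.0, 193.8]
eef_rot: [2.144, 2.218, 0.07]
contact_force: [-0.5, -0.2, -1.0]
gripper_width: 25.6
```

```bash
python3 -c "
from h import *
for i in range(4): p=get_image('wrist')
"; python3 ov3.py 200 120 480 320 ov4 .0855 .0008 .6
```

```text
tcp [594.8 107.1 193.8] tilt [ 0.0707 -0.0063 -0.9975] foot est [599.2 106.1  45.2] F [-1.   0.8 -0.8]
```

View pics/ov4.png

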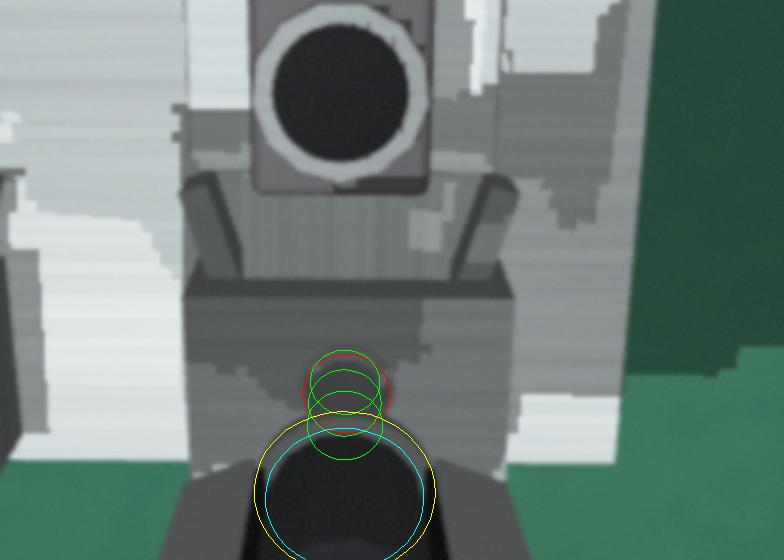

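Foot at 45 (below the bridge top), no force, so it's in the hole. Continuing.

Call:
{"op": "send_rows", "data": {
  "deltas": [
    [[0,-0.0006,0.008],0],
    [[0,-0.0006,0.008],0]
  ]
}}

```text
time_s: 36.5
tcp_pos: [595.0, 107.2, 178.1]
eef_rot: [2.144, 2.218, 0.071]
contact_force: [-0.8, 0.7, -0.6]
gripper_width: 25.5
```

```bash
python3 -c "
from h import *
for i in range(3): p=get_image('wrist')
"; python3 ov3.py 200 120 480 320 ov4 .0855 .0008 .6
```

```text
tcp [595.1 107.3 178.1] tilt [ 0.0717 -0.0059 -0.9974] foot est [599.6 106.4  29.5] F [ 0.1  0.2 -0.8]
```

Call:
{"op": "send_rows", "data": {
  "deltas": [
    [[0,-0.001,0.009],0],
    [[0,-0.001,0.009],0]
  ]
}}

```text
time_s: 36.9
tcp_pos: [594.6, 107.3, 160.1]
eef_rot: [2.143, 2.218, 0.072]
contact_force: [-0.1, 0.4, -0.4]
gripper_width: 25.4
```

```bash
python3 -c "
from h import *
for i in range(3): p=get_image('wrist')
"; python3 ov3.py 200 120 480 320 ov4 .0855 .0008 .6
```

```text
tcp [594.6 107.4 160.3] tilt [ 0.0725 -0.0057 -0.9974] foot est [599.2 106.5  11.7] F [-0.8 -0.4 -0.6]
```

Call:
{"op": "send_rows", "data": {
  "deltas": [
    [[0,-0.0004,0.0045],0],
    [[0,-0.0003,0.0025],0]
  ]
}}

```text
time_s: 37.3
tcp_pos: [594.5, 107.4, 155.0]
eef_rot: [2.143, 2.217, 0.071]
contact_force: [-9.8, -3.6, 27.3]
gripper_width: 25.8
```

```bash
python3 -c "
from h import *
for i in range(3): p=get_image('wrist')
"; python3 ov3.py 200 120 480 320 ov4 .0855 .0008 .6
```

```text
tcp [594.5 107.5 155.1] tilt [ 0.0739 -0.0068 -0.9972] foot est [599.3 106.4   6.5] F [-4.3 -0.9 12.6]
```

Seated at 6.5. Releasing and lifting.

Call:
{"op": "send_rows", "data": {
  "deltas": [
    [[0,0,0],0]
  ],
  "gripper": 85
}}

```text
time_s: 37.6
tcp_pos: [594.9, 107.6, 155.8]
eef_rot: [2.142, 2.216, 0.074]
contact_force: [0.5, 0.8, 0.2]
gripper_width: 30.6
```

```bash
python3 -c "
from h import *
for i in range(8): p=get_image('wrist')";  python3 plan.py 585 100 235 92 40 1
```

```text
now [594.5 107.4 154.9] yaw 91.9 tiltz [ 0.0737 -0.0067 -0.9973] F [-0.7  0.2 -0.4] w 61.3 t 38.0 q7 0.7
[[[-0.0026,-0.0013,-0.0268],-0.0004],[[-0.0026,-0.0013,-0.0268],-0.0004],[[-0.0026,-0.0013,-0.0268],-0.0004]]
```

Call:
{"op": "send_rows", "data": {
  "deltas": [
    [[0,0.002,-0.025],0],
    [[0,0.002,-0.03],0],
    [[0,-0.005,-0.035],0],
    [[0,-0.01,-0.02],0]
  ]
}}

```text
time_s: 38.4
tcp_pos: [574.5, 107.3, 263.0]
eef_rot: [2.146, 2.221, 0.063]
contact_force: [0.3, -0.7, 0.1]
gripper_width: 62.5
```

```bash
python3 - <<'E'
from h import *
p=get_image('wrist');p=get_image('wrist');save(p,'w17'); np.savez('pics/w17.npz',**p)
E
python3 pins.py pics/w17.npz 82 95; python3 pins.py pics/w17.npz 52.5 58
python3 plan.py 480 -380 300 92 45
```

```text
[161. 267.] 1241 circ [602.3   2.2] 13.1 med [600.4   3.5  88. ] rect [602.1   2.3] [25.3 25.3] 18.8
[322. 269.] 1198 circ [599.4 106.4] 13.0 med [597.6 106.4  88. ] rect [599.4 106.5] [25.8 24.8] 2.8
[599. 344.] 1763 circ [657.7 304.9] 25.9 med [644.6 294.   88.1] rect [647.9 300.2] [24.4 51.6] 25.6
[185. 159.] 155 circ [539.3   8.9] 18.0 med [536.6  13.1  55. ] rect [538.3  12.7] [36.   7.8] 14.3
[183. 242.] 334 circ [602.2   2.3] 15.2 med [593.5   9.8  54. ] rect [599.    5.2] [29.9 21.2] 46.9
[323. 241.] 292 circ [599.6 106.3] 15.1 med [590.  106.3  54.2] rect [594.9 106.1] [20.2 29.6] 3.2
[564. 318.] 376 circ [657.5 302.4] 27.7 med [642.4 285.5  55.4] rect [649.8 293.5] [23.5 55.4] 49.1
now [574.  107.5 263.4] yaw 92.0 tiltz [ 0.0675 -0.0077 -0.9977] F [ 0.9 -0.1  0.3] w 62.7 t 38.5 q7 0.81
[[[-0.0411,0.0073,-0.0021],-0.0],[[-0.0417,0.0043,-0.0023],-0.0],[[-0.0421,0.0014,-0.0025],-0.0],[[-0.0422,-0.0016,-0.0027],-0.0],[[-0.0422,-0.0047,-0.0029],-0.0],[[-0.0419,-0.0077,-0.0031],-0.0],[[-0.0414,-0.0107,-0.0034],-0.0],[[-0.0406,-0.0137,-0.0036],-0.0]]
[[[-0.0397,-0.0166,-0.0038],-0.0],[[-0.0385,-0.0194,-0.004],-0.0],[[-0.0372,-0.0222,-0.0042],-0.0],[[-0.0356,-0.0249,-0.0044],-0.0]]
```

View pics/w17.png

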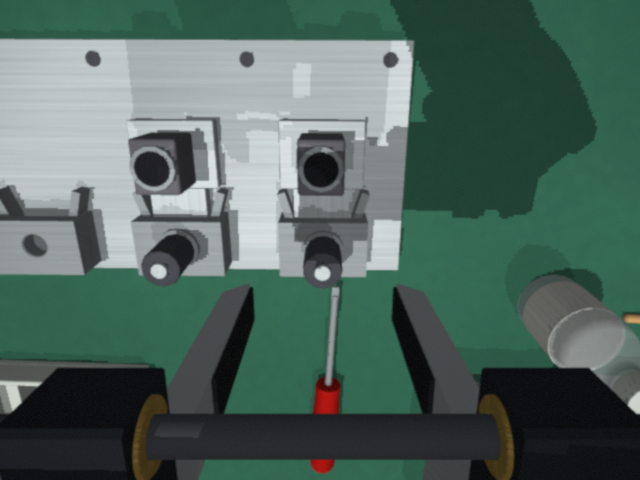

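Call:
{"op": "send_rows", "data": {
  "deltas": [
    [[-0.041,0.007,-0.002],0],
    [[-0.042,0.004,-0.002],0],
    [[-0.042,0.001,-0.002],0],
    [[-0.042,-0.002,-0.003],0],
    [[-0.042,-0.005,-0.003],0],
    [[-0.042,-0.008,-0.003],0],
    [[-0.041,-0.011,-0.003],0],
    [[-0.041,-0.014,-0.003],0]
  ],
  "gripper": 0
}}

```text
time_s: 39.3
tcp_pos: [559.9, -231.5, 276.3]
eef_rot: [2.133, 2.242, 0.069]
contact_force: [0.5, -0.6, 0.9]
gripper_width: 94.1
```

```bash
python3 plan.py 490 -370 340 90 45
```

```text
now [ 559.9 -231.5  276.3] yaw 92.9 tiltz [ 6.400e-02  7.000e-04 -9.979e-01] F [ 0.5 -0.6  0.9] w 94.1 t 39.3 q7 1.45
[[[-0.0354,-0.0148,-0.0168],0.0124],[[-0.0346,-0.0166,-0.017],0.0124],[[-0.0337,-0.0184,-0.0171],0.0124],[[-0.0328,-0.0202,-0.0173],0.0124]]
```

Call:
{"op": "send_rows", "data": {
  "deltas": [
    [[-0.035,-0.015,-0.017],0.012],
    [[-0.035,-0.017,-0.017],0.012],
    [[-0.034,-0.018,-0.017],0.012],
    [[-0.025,-0.018,-0.015],0.012]
  ]
}}

```text
time_s: 39.7
tcp_pos: [486.9, -372.7, 330.9]
eef_rot: [2.202, 2.19, 0.066]
contact_force: [-0.3, -0.4, -0.2]
gripper_width: 94.1
```

```bash
python3 - <<'E'
from h import *
for i in range(4):p=get_image('wrist')
save(p,'w18'); np.savez('pics/w18.npz',**p)
p=get_image('top'); save(p,'t18'); np.savez('pics/t18.npz',**p)
E
python3 plan.py 490 -370 340 90 45
```

```text
now [ 488.4 -368.9  331. ] yaw 89.9 tiltz [ 0.0557  0.0063 -0.9984] F [ 1.1  0.5 -0.2] w 93.5 t 39.95 q7 1.72
[[[-0.001,0.0021,-0.0089],-0.0018]]
```

View pics/w18.png

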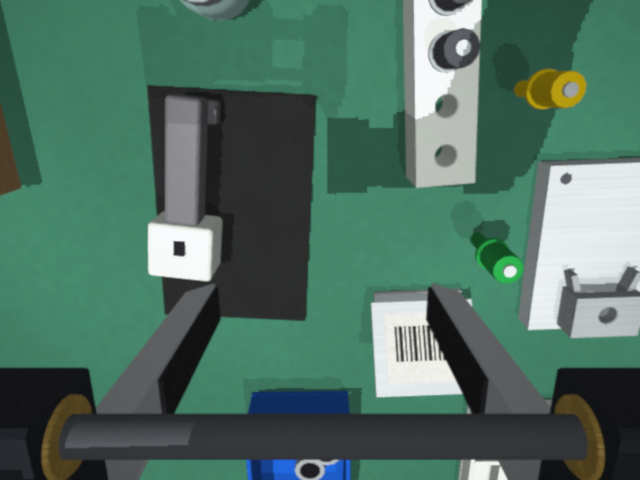

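View pics/t18.png

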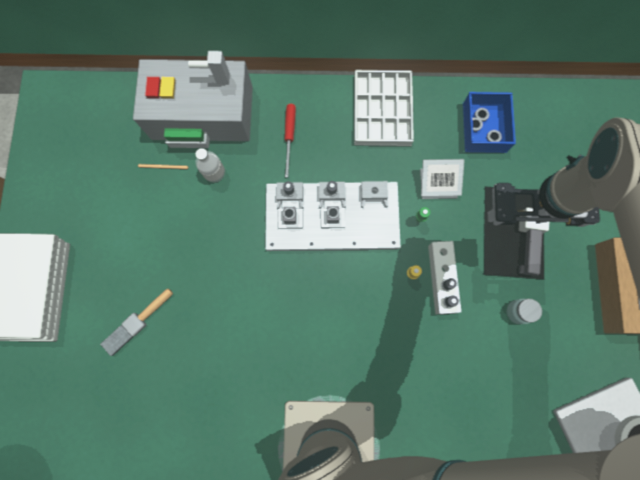

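```bash
cat > sc.py <<'E'
from h import *
import sys
p=dict(np.load(sys.argv[1])); w=cloud(p); c=p['color'].astype(int); v,u=np.mgrid[0:480,0:640]
F=np.isfinite(w[...,2])
def rect(nm,m):
    q=w[m]; r=cv2.minAreaRect(q[:,:2].astype(np.float32)); print(nm,len(q),'c',np.round(r[0],1),'s',np.round(r[1],1),round(r[2],1),'z',np.round(np.percentile(q[:,2],[2,50,98]),1))
rect('head',F&(w[...,2]>40.5)&(u>140)&(u<230)&(v>205)&(v<285)&(c.min(-1)>150)&(w[...,2]<52))
rect('handle',F&(w[...,2]>36)&(w[...,2]<50)&(u>150)&(u<212)&(v>90)&(v<225)&(c.max(-1)<170))
g=c.max(-1)<70
m=F&(w[...,2]>1)&(w[...,2]<6)&(u>145)&(u<320)&(v>80)&(v<325)
rect('mat',m)
# label stand plane
m=F&(u>372)&(u<470)&(v>296)&(v<396)&(w[...,2]>15)
q=w[m]; 
for _ in range(4):
    ce=q.mean(0); U,S,V=np.linalg.svd(q-ce,full_matrices=False); n=V[2]*np.sign(V[2][2]); d=(q-ce)@n; q=q[abs(d)<2.5]
print('plate normal',n.round(4),'lean',np.degrees(np.arccos(n[2])),'az',np.degrees(np.arctan2(n[1],n[0])),len(q),'c',ce.round(1))
ey=np.cross(n,[0,0,0]) ; hz=np.array([-n[1],n[0],0]); hz/=np.linalg.norm(hz); up=np.cross(n,hz)
a=(q-ce)@hz; b=(q-ce)@up
r=cv2.minAreaRect(np.stack([a,b],-1).astype(np.float32)); cc=ce+r[0][0]*hz+r[0][1]*up
print('plate rect',np.round(r[1],1),round(r[2],1),'centre',cc.round(1))
E
python3 sc.py pics/w18.npz
```

```text
head 3177 c [ 538.9 -500.9] s [57.  51.8] 82.6 z [43.9 46.4 48.1]
handle 4722 c [ 459.4 -496.2] s [ 41.8 110.1] 82.0 z [38.2 43.3 45.1]
mat 24600 c [ 516.7 -466.3] s [182.2 245.7] 89.4 z [1.2 2.6 4.2]
plate normal [ 0.3084 -0.9487  0.0699] lean 85.99268518111778 az -71.99310447229806 1744 c [ 526.8 -316.2  206.9]
plate rect [ 91.2 305.4] 41.8 centre [ 550.  -312.9  149.4]
```

```bash
cat > sc2.py <<'E'
from h import *
def lab(f,box):
    p=dict(np.load(f)); w=cloud(p); c=p['color'].astype(int); v,u=np.mgrid[0:480,0:640]
    F=np.isfinite(w[...,2]); l,t,r,b=box
    m=F&(u>l)&(u<r)&(v>t)&(v<b)&(w[...,2]>12)&(w[...,2]<82)
    q=w[m]
    rng=np.random.default_rng(0);best=None
    for _ in range(300):
        a=q[rng.choice(len(q),3,replace=False)]; n=np.cross(a[1]-a[0],a[2]-a[0]); 
        if np.linalg.norm(n)<50: continue
        n/=np.linalg.norm(n); k=(abs((q-a[0])@n)<1.5).sum()
        if best is None or k>best[0]: best=(k,n,a[0])
    q=q[abs((q-best[2])@best[1])<2]
    ce=q.mean(0); n=np.linalg.svd(q-ce,full_matrices=False)[2][2]; n*=np.sign(n[2])
    hz=np.array([-n[1],n[0],0]); hz/=np.linalg.norm(hz); up=np.cross(n,hz)
    rr=cv2.minAreaRect(np.stack([(q-ce)@hz,(q-ce)@up],-1).astype(np.float32)); cc=ce+rr[0][0]*hz+rr[0][1]*up
    print(f,'n',n.round(4),'lean',np.degrees(np.arccos(n[2])).round(1),'az',np.degrees(np.arctan2(n[1],n[0])).round(1),len(q),'rect',np.round(rr[1],1),round(rr[2],1),'centre',cc.round(1),'mean',ce.round(1))
lab('pics/w18.npz',(365,285,480,400)); lab('pics/t18.npz',(415,155,470,205)); lab('pics/top0.npz',(415,155,470,205))
for f,box in (('pics/w18.npz',(140,80,325,325)),('pics/top0.npz',(480,183,550,280))):
    p=dict(np.load(f)); w=cloud(p); c=p['color'].astype(int); v,u=np.mgrid[0:480,0:640]; l,t,r,b=box
    m=(np.abs(w[...,2]-3)<4)&(c.max(-1)<60)&(u>l)&(u<r)&(v>t)&(v<b)
    m=cv2.morphologyEx(m.astype(np.uint8),cv2.MORPH_OPEN,np.ones((3,3)))>0
    rr=cv2.minAreaRect(w[m][:,:2].astype(np.float32)); print('mat',f,m.sum(),np.round(rr[0],1),np.round(rr[1],1),round(rr[2],1))
E
python3 sc2.py
```

```text
pics/w18.npz n [-0.4968 -0.0284  0.8674] lean 29.8 az -176.7 6015 rect [ 90.1 100. ] 88.8 centre [ 641.  -273.2   45.3] mean [ 645.1 -289.9   47.1]
pics/t18.npz n [-0.5017 -0.0094  0.865 ] lean 30.1 az -178.9 905 rect [100.4  88.7] 0.1 centre [ 641.8 -273.5   45.4] mean [ 642.8 -272.5   46. ]
pics/top0.npz n [-0.5099 -0.0189  0.86  ] lean 30.7 az -177.9 877 rect [ 88.9 100.9] 89.1 centre [ 641.6 -273.5   45.3] mean [ 641.3 -274.    45. ]
mat pics/w18.npz 24154 [ 515.7 -458.8] [149.  228.6] 86.5
mat pics/top0.npz 388 [ 475.  -448.4] [194.8  89.8] 35.3
```

```bash
python3 plan.py 541 -502 200 82.4 45 1
```

```text
now [ 488.4 -368.9  331. ] yaw 89.9 tiltz [ 0.0557  0.0063 -0.9984] F [ 1.1  0.5 -0.2] w 93.5 t 39.95 q7 1.72
[[[-0.0268,0.0091,0.0266],0.0262],[[-0.0265,0.0098,0.0266],0.0262],[[-0.0262,0.0105,0.0266],0.0262],[[-0.026,0.0112,0.0266],0.0262],[[-0.0257,0.0118,0.0266],0.0262]]
```

Call:
{"op": "send_rows", "data": {
  "deltas": [
    [[-0.027,0.009,0.027],0.026],
    [[-0.027,0.01,0.027],0.026],
    [[-0.026,0.01,0.027],0.026],
    [[-0.026,0.01,0.027],0.026],
    [[-0.022,0.009,0.022],0.026]
  ]
}}

```text
time_s: 40.45
tcp_pos: [548.4, -488.8, 199.0]
eef_rot: [2.319, 2.068, 0.08]
contact_force: [-0.8, 0.0, 0.3]
gripper_width: 94.4
```

```bash
python3 - <<'E'
from h import *
for i in range(4):p=get_image('wrist')
save(p,'w19'); np.savez('pics/w19.npz',**p)
E
python3 plan.py 544 -503 112 82.4 30 1;python3 pins.py pics/w19.npz 41 52
```

```text
now [ 547.9 -487.5  200.8] yaw 83.5 tiltz [ 0.0606  0.0108 -0.9981] F [0.8 0.4 0.1] w 94.0 t 40.65 q7 1.72
[[[-0.0044,-0.0018,0.0221],0.0049],[[-0.0044,-0.0018,0.0221],0.0049],[[-0.0044,-0.0018,0.0221],0.0049],[[-0.0044,-0.0018,0.0221],0.0049]]
[293. 157.] 19441 circ [ 493.2 -495.7] 75.8 med [ 502.3 -494.1   44.2] rect [ 491.9 -495.1] [ 58.2 146. ] 82.3
[616. 355.] 1249 circ [ 641.3 -307.6] 17.6 med [ 641.8 -307.7   44.7] rect [ 640.8 -307.9] [18.6 32.4] 3.9
```

View pics/w19.png

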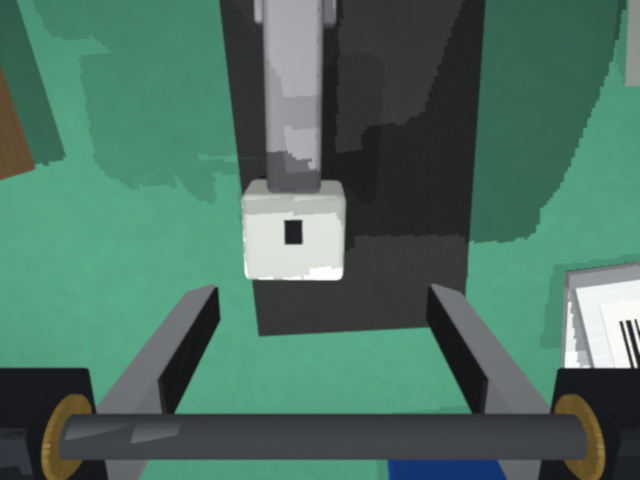

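Call:
{"op": "send_rows", "data": {
  "deltas": [
    [[-0.0045,-0.003,0.022],0.005],
    [[-0.0045,-0.003,0.022],0.004],
    [[-0.0045,-0.003,0.022],0.004],
    [[-0.003,-0.002,0.018],0.004]
  ]
}}

```text
time_s: 41.05
tcp_pos: [548.2, -494.7, 125.5]
eef_rot: [2.315, 2.055, 0.094]
contact_force: [-0.6, -0.6, 0.5]
gripper_width: 94.1
```

```bash
python3 - <<'E'
from h import *
for i in range(4):p=get_image('wrist')
save(p,'w20')
E
python3 plan.py 543.5 -503.3 108 82.4 30 1
```

```text
now [ 548.1 -495.4  125.7] yaw 83.2 tiltz [ 0.0746  0.007  -0.9972] F [-0.4 -0.1  0.3] w 93.9 t 41.25 q7 1.68
[[[-0.0086,-0.0049,0.0173],0.0136]]
```

View pics/w20.png

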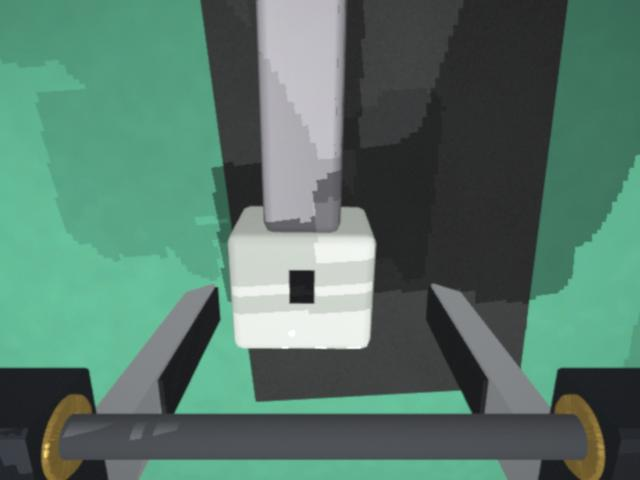

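Call:
{"op": "send_rows", "data": {
  "deltas": [
    [[-0.006,-0.004,0.009],0.007],
    [[-0.004,-0.003,0.008],0.006]
  ]
}}

```text
time_s: 41.45
tcp_pos: [543.5, -504.7, 111.4]
eef_rot: [2.324, 2.037, 0.097]
contact_force: [0.1, 0.0, 0.3]
gripper_width: 94.0
```

```bash
python3 - <<'E'
from h import *
for i in range(4):p=get_image('wrist')
save(p,'w20')
E
python3 plan.py 542.7 -503.3 108 82.4 30 1
```

```text
now [ 543.5 -504.   110.8] yaw 82.5 tiltz [ 0.0792  0.0055 -0.9968] F [0.6 0.1 0.7] w 93.9 t 41.65 q7 1.68
[[[0.0006,-0.0011,0.0027],0.0017]]
```

Call:
{"op": "send_rows", "data": {
  "deltas": [
    [[0,-0.0005,0.002],0]
  ],
  "gripper": 255,
  "squeeze": 4
}}

```text
time_s: 41.75
tcp_pos: [543.6, -503.9, 109.3]
eef_rot: [2.325, 2.037, 0.099]
contact_force: [-0.2, -0.7, 0.1]
gripper_width: 89.0
```

```bash
python3 - <<'E'
from h import *
for i in range(14):p=get_image('wrist')
save(p,'w21'); np.savez('pics/w21.npz',**p)
E
python3 plan.py 542.7 -503.3 130 82.4 30 1
```

```text
now [ 543.3 -503.8  108.9] yaw 82.5 tiltz [ 0.0795  0.0056 -0.9968] F [0.1 0.4 0.6] w 58.2 t 42.45 q7 1.68
[[[0.0008,0.001,-0.0211],0.0018]]
```

Call:
{"op": "send_rows", "data": {
  "deltas": [
    [[0,0,-0.01],0],
    [[0,-0.001,-0.01],0]
  ]
}}

```text
time_s: 42.65
tcp_pos: [539.7, -503.2, 127.8]
eef_rot: [2.327, 2.041, 0.097]
contact_force: [-0.1, -0.1, -1.0]
gripper_width: 57.8
```

```bash
cat > tilt.py <<'E'
from h import *
import sys
for i in range(3):p=get_image('wrist')
nm=sys.argv[1]; save(p,nm); np.savez(f'pics/{nm}.npz',**p)
w=cloud(p); c=p['color'].astype(int); v,u=np.mgrid[0:480,0:640]; F=np.isfinite(w[...,2])
s=state(); M=R.from_rotvec(s['eef_rot']).as_matrix(); g=s['tcp_pos']+78*M[:,2]
# scanner points in tool frame: |x|<32, between
loc=(w-s['tcp_pos'])@M
def plane(q):
    rng=np.random.default_rng(0);best=(0,)
    for _ in range(400):
        a=q[rng.choice(len(q),3,replace=False)]; n=np.cross(a[1]-a[0],a[2]-a[0]); L=np.linalg.norm(n)
        if L<100: continue
        n/=L; k=(abs((q-a[0])@n)<1).sum()
        if k>best[0]: best=(k,n,a[0])
    k=abs((q-best[2])@best[1])<1.5; q=q[k]; ce=q.mean(0); n=np.linalg.svd(q-ce,full_matrices=False)[2][2]; n*=np.sign(n[2]); return n,ce,len(q),q
for nmx,m in (('head',F&(abs(loc[...,0])<27)&(loc[...,1]>-45)&(loc[...,1]<25)&(loc[...,2]<100)&(loc[...,2]>25)&(c.min(-1)>110)),('handle',F&(abs(loc[...,0])<13)&(loc[...,1]<-45)&(loc[...,1]>-140)&(loc[...,2]<160)&(loc[...,2]>25)&(c.max(-1)-c.min(-1)<45))):
    if m.sum()<200: print(nmx,'few',m.sum()); continue
    n,ce,k,q=plane(w[m]); print(nmx,'n',n.round(3),'pitch lean deg',np.degrees(np.arctan2(np.hypot(n[0],n[1]),n[2])).round(1),'az',np.degrees(np.arctan2(n[1],n[0])).round(1),k,'c',ce.round(1),'z rng',np.percentile(q[:,2],[1,99]).round(1))
print('grasp',g.round(1),'tilt',M[:,2].round(4),'F',s['contact_force'].round(1),'w',round(s['gripper_width'],1),'t',round(s['time_s'],2),'yaw',np.degrees(np.arctan2(M[1,0],M[0,0])).round(1))
E
python3 tilt.py w22
```

```text
head n [-0.143  0.003  0.99 ] pitch lean deg 8.2 az 178.7 16632 c [ 532.5 -501.9   64.4] z rng [59.9 68.2]
handle n [-0.139  0.007  0.99 ] pitch lean deg 8.0 az 176.9 16603 c [ 462.7 -492.5   51.5] z rng [46.1 57.2]
grasp [ 546.2 -503.4   51. ] tilt [ 0.0785  0.0059 -0.9969] F [ 0.3 -0.2 -0.1] w 58.3 t 42.8 yaw 82.5
```

View pics/w22.png

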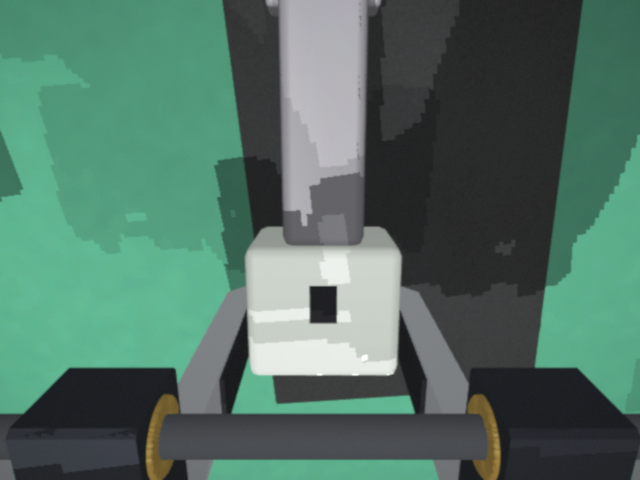

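Call:
{"op": "send_rows", "data": {
  "deltas": [
    [[0,-0.004,-0.011],0],
    [[0,-0.005,-0.011],0],
    [[0,-0.006,-0.011],0],
    [[0,-0.006,-0.01],0]
  ]
}}

```text
time_s: 43.2
tcp_pos: [513.9, -500.4, 171.6]
eef_rot: [2.327, 2.041, 0.097]
contact_force: [0.2, 0.4, -1.3]
gripper_width: 58.3
```

```bash
python3 tilt.py w23
```

```text
head n [-0.45   0.048  0.892] pitch lean deg 26.9 az 173.9 16783 c [ 504.6 -498.8  102.1] z rng [ 90.1 112.5]
handle n [-0.45   0.048  0.892] pitch lean deg 26.9 az 174.0 13354 c [ 436.9 -489.4   64.1] z rng [43.2 84. ]
grasp [ 520.3 -500.7   94.1] tilt [ 0.0775  0.006  -0.997 ] F [ 1.6 -0.5  0.8] w 58.2 t 43.35 yaw 82.5
```

Call:
{"op": "send_rows", "data": {
  "deltas": [
    [[0,-0.004,-0.007],0]
  ]
}}

```text
time_s: 43.45
tcp_pos: [509.6, -500.2, 177.8]
eef_rot: [2.327, 2.041, 0.097]
contact_force: [-0.4, -0.1, -1.5]
gripper_width: 57.9
```

```bash
python3 tilt.py w23
```

```text
head n [-0.498  0.054  0.865] pitch lean deg 30.1 az 173.8 16681 c [ 500.1 -498.7  107.7] z rng [ 94.3 119.2]
handle n [-0.498  0.055  0.865] pitch lean deg 30.1 az 173.7 12852 c [ 432.5 -489.1   64.8] z rng [40.2 87.5]
grasp [ 515.6 -500.6  101.1] tilt [ 0.0777  0.0055 -0.997 ] F [ 0.3 -1.1 -0.4] w 57.6 t 43.6 yaw 82.5
```

Call:
{"op": "send_rows", "data": {
  "deltas": [
    [[0,0,0],0]
  ],
  "squeeze": 55
}}

```text
time_s: 43.7
tcp_pos: [509.6, -501.1, 178.8]
eef_rot: [2.326, 2.039, 0.096]
contact_force: [-0.3, -0.6, 0.7]
gripper_width: 57.5
```

```bash
python3 tilt.py w23; python3 plan.py 509.5 -500 260 82.5 28 1
```

```text
head n [-0.494  0.051  0.868] pitch lean deg 29.8 az 174.1 16681 c [ 500.5 -498.7  107.3] z rng [ 94.1 118.6]
handle n [-0.496  0.053  0.867] pitch lean deg 29.9 az 173.9 12814 c [ 432.6 -489.2   64.5] z rng [40.2 87.1]
grasp [ 515.7 -500.6  101. ] tilt [ 0.0775  0.0054 -0.997 ] F [ 0.4 -0.5 -0.4] w 57.6 t 43.85 yaw 82.5
now [ 509.7 -501.   178.7] yaw 82.5 tiltz [ 0.0775  0.0054 -0.997 ] F [ 0.4 -0.5 -0.4] w 57.6 t 43.85 q7 1.72
[[[0.0007,0.002,-0.027],0.0],[[0.0007,0.002,-0.027],0.0],[[0.0007,0.002,-0.027],0.0]]
```

Call:
{"op": "send_rows", "data": {
  "deltas": [
    [[0,0.001,-0.025],0],
    [[0,0.001,-0.025],0],
    [[0,0.001,-0.02],0]
  ]
}}

```text
time_s: 44.15
tcp_pos: [505.7, -499.8, 245.0]
eef_rot: [2.333, 2.047, 0.096]
contact_force: [-0.1, -1.1, -2.4]
gripper_width: 57.6
```

```bash
python3 tilt.py w24
```

```text
head n [-0.494  0.047  0.868] pitch lean deg 29.8 az 174.6 16560 c [ 497.8 -497.9  175.9] z rng [162.6 187.2]
handle n [-0.494  0.057  0.868] pitch lean deg 29.8 az 173.5 12643 c [ 429.2 -488.   132.8] z rng [108.8 155. ]
grasp [ 512.  -499.4  167.6] tilt [ 0.0727  0.0109 -0.9973] F [ 0.5  0.4 -1.9] w 57.5 t 44.3 yaw 82.6
```

View pics/w24.png

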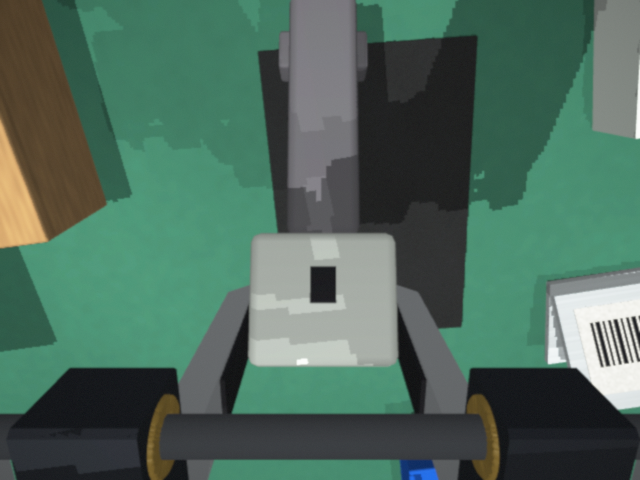

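```bash
python3 plan.py 574 -280 252 90.4 26 1
```

```text
now [ 506.3 -500.3  245.4] yaw 82.6 tiltz [ 0.0727  0.0109 -0.9973] F [ 0.5  0.4 -1.9] w 57.5 t 44.3 q7 1.76
[[[0.0253,0.0043,0.0001],-0.0152],[[0.0252,0.0047,0.0001],-0.0152],[[0.0251,0.0051,0.0001],-0.0152],[[0.025,0.0054,0.0001],-0.0152],[[0.0249,0.0058,0.0001],-0.0152],[[0.0249,0.0062,0.0001],-0.0152],[[0.0248,0.0066,0.0001],-0.0152],[[0.0247,0.007,0.0001],-0.0152]]
[[[0.0245,0.0073,0.0001],-0.0152]]
```

Call:
{"op": "send_rows", "data": {
  "deltas": [
    [[0.025,0.004,0],-0.015],
    [[0.025,0.005,0],-0.015],
    [[0.025,0.005,0],-0.015],
    [[0.025,0.005,0],-0.015],
    [[0.025,0.006,0],-0.015],
    [[0.025,0.006,0],-0.015],
    [[0.025,0.006,0],-0.015],
    [[0.02,0.005,0],-0.015]
  ]
}}

```text
time_s: 45.1
tcp_pos: [557.8, -304.9, 235.8]
eef_rot: [2.218, 2.188, 0.082]
contact_force: [0.1, -0.5, -0.7]
gripper_width: 58.0
```

```bash
python3 tilt.py w25;  python3 plan.py 576 -276.3 248 90.4 26 1
```

```text
head n [-0.484 -0.017  0.875] pitch lean deg 29.0 az -177.9 16032 c [ 547.8 -302.7  165.2] z rng [152.1 176.4]
handle n [-0.483 -0.031  0.875] pitch lean deg 28.9 az -176.3 11953 c [ 478.1 -301.2  123.6] z rng [100.2 145.4]
grasp [ 562.6 -303.8  158.8] tilt [ 0.0557  0.0188 -0.9983] F [ 0.6 -0.7 -2.1] w 57.7 t 45.25 yaw 89.3
now [ 558.2 -305.3  236.7] yaw 89.3 tiltz [ 0.0557  0.0188 -0.9983] F [ 0.6 -0.7 -2.1] w 57.7 t 45.25 q7 1.51
[[[0.0147,0.009,-0.0049],-0.0095],[[0.0146,0.0091,-0.0049],-0.0095]]
```

View pics/w25.png

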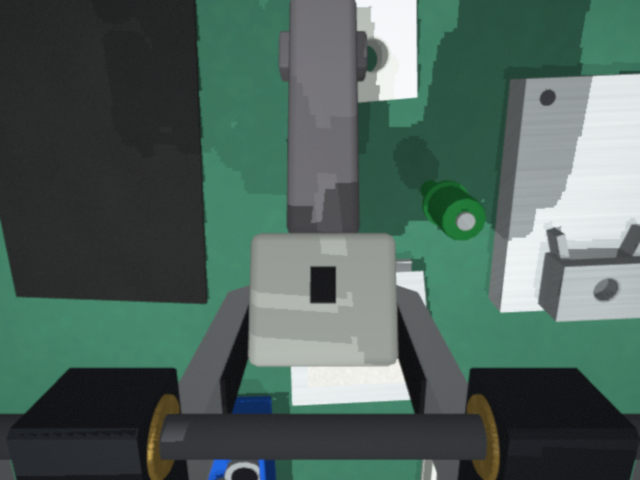

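```bash
python3 plan.py 577.4 -277 248 89.3 20 1
```

```text
now [ 558.2 -305.3  236.7] yaw 89.3 tiltz [ 0.0557  0.0188 -0.9983] F [ 0.6 -0.7 -2.1] w 57.7 t 45.25 q7 1.51
[[[0.0144,0.0097,-0.0049],0.0001],[[0.0144,0.0097,-0.0049],0.0001]]
```

Call:
{"op": "send_rows", "data": {
  "deltas": [
    [[0.0145,0.0095,-0.005],0],
    [[0.0145,0.0095,-0.005],0],
    [[0,0,0],0]
  ]
}}

```text
time_s: 45.55
tcp_pos: [577.7, -277.7, 248.0]
eef_rot: [2.222, 2.183, 0.081]
contact_force: [-0.3, 0.4, -2.4]
gripper_width: 57.4
```

```bash
python3 tilt.py w26;  python3 plan.py 577.4 -277 248 89.3 26 1
```

```text
head n [-0.478 -0.008  0.878] pitch lean deg 28.5 az -179.0 16555 c [ 564.7 -279.5  175.7] z rng [162.9 186.7]
handle n [-0.479 -0.009  0.878] pitch lean deg 28.6 az -179.0 12729 c [ 494.9 -277.3  134.3] z rng [111.1 155.9]
grasp [ 579.3 -279.7  168.8] tilt [ 0.0512  0.0157 -0.9986] F [ 0.4  0.2 -2. ] w 57.9 t 45.7 yaw 88.8
now [ 575.3 -280.9  246.7] yaw 88.8 tiltz [ 0.0512  0.0157 -0.9986] F [ 0.4  0.2 -2. ] w 57.9 t 45.7 q7 1.47
[[[0.004,0.002,-0.0012],-0.0081]]
```

Call:
{"op": "send_rows", "data": {
  "deltas": [
    [[0.006,0.003,-0.002],-0.015],
    [[0.0,0.0,0],0]
  ]
}}

```text
time_s: 45.9
tcp_pos: [577.8, -276.0, 248.7]
eef_rot: [2.211, 2.196, 0.072]
contact_force: [0.5, -0.1, -1.5]
gripper_width: 57.6
```

```bash
for i in 1 2; do python3 tilt.py w27; done
```

```text
head n [-0.473 -0.009  0.881] pitch lean deg 28.3 az -178.9 16571 c [ 565.8 -276.2  177.1] z rng [164.4 187.8]
handle n [-0.476 -0.007  0.88 ] pitch lean deg 28.4 az -179.1 12838 c [ 496.  -275.1  136. ] z rng [112.7 157.5]
grasp [ 580.8 -276.2  170.2] tilt [ 0.0488  0.0141 -0.9987] F [-0.5 -0.2 -1.7] w 57.8 t 46.05 yaw 89.5
head n [-0.476 -0.01   0.879] pitch lean deg 28.4 az -178.8 16665 c [ 565.6 -276.   176.9] z rng [164.1 187.8]
handle n [-0.476 -0.004  0.879] pitch lean deg 28.4 az -179.5 12865 c [ 496.  -274.8  135.9] z rng [112.7 157.6]
grasp [ 580.9 -276.   170.3] tilt [ 0.049   0.0143 -0.9987] F [ 0.1 -0.  -1.1] w 57.7 t 46.2 yaw 89.5
```

```bash
python3 - <<'E'
from h import *
for i in range(32):
    p=get_image('scene')
    if i%8==7: s=state(); print(round(s['time_s'],2),s['tcp_pos'].round(2),np.abs(s['joint_velocities']).max().round(4))
save(p,'s28')
E
python3 tilt.py w28
```

```text
46.6 [ 577.28 -276.81  248.27] 0.0016
47.0 [ 577.31 -276.82  248.3 ] 0.0013
47.4 [ 577.28 -276.84  248.26] 0.0016
47.8 [ 577.27 -276.83  248.26] 0.0015
head n [-0.476 -0.009  0.88 ] pitch lean deg 28.4 az -179.0 16634 c [ 565.9 -275.7  177.1] z rng [164.3 187.9]
handle n [-0.477 -0.007  0.879] pitch lean deg 28.5 az -179.2 12805 c [ 496.2 -274.5  136. ] z rng [112.7 157.7]
grasp [ 581.1 -275.7  170.4] tilt [ 0.0492  0.0144 -0.9987] F [-1.1  0.1 -2.4] w 57.6 t 47.95 yaw 89.6
```

View pics/s28.png

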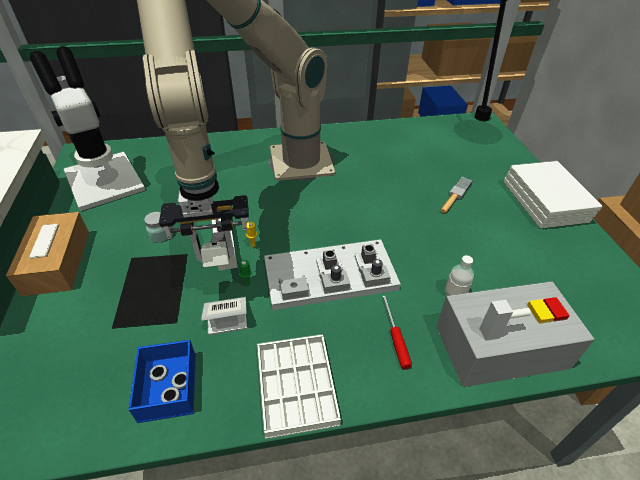

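```bash
python3 plan.py 547 -462 235 85 26 1
```

```text
now [ 577.3 -276.8  248.2] yaw 89.6 tiltz [ 0.0492  0.0144 -0.9987] F [-1.1  0.1 -2.4] w 57.6 t 47.95 q7 1.47
[[[-0.0232,-0.0037,0.0011],0.01],[[-0.0232,-0.0034,0.0011],0.01],[[-0.0233,-0.0032,0.0011],0.01],[[-0.0233,-0.003,0.0011],0.01],[[-0.0233,-0.0027,0.0011],0.01],[[-0.0234,-0.0025,0.0011],0.01],[[-0.0234,-0.0023,0.0011],0.01],[[-0.0234,-0.002,0.0011],0.01]]
```

Call:
{"op": "send_rows", "data": {
  "deltas": [
    [[-0.023,-0.004,0],0.01],
    [[-0.023,-0.004,0],0.01],
    [[-0.023,-0.003,0],0.01],
    [[-0.023,-0.003,0],0.01],
    [[-0.023,-0.003,0],0.01],
    [[-0.023,-0.003,0.001],0.01],
    [[-0.023,-0.002,0.001],0.01],
    [[-0.023,-0.002,0.001],0.01]
  ]
}}

```text
time_s: 48.75
tcp_pos: [547.3, -460.8, 241.4]
eef_rot: [2.294, 2.114, 0.077]
contact_force: [0.2, -0.1, -1.5]
gripper_width: 57.7
```

```bash
python3 tilt.py w29;  python3 plan.py 547 -462 200 85 26 1
```

```text
head n [-0.475  0.029  0.88 ] pitch lean deg 28.4 az 176.5 15826 c [ 534.1 -460.4  169.2] z rng [156.4 180.1]
handle n [-0.473  0.043  0.88 ] pitch lean deg 28.3 az 174.8 11889 c [ 465.4 -453.7  128.5] z rng [105.  150.3]
grasp [ 550.3 -460.4  162.8] tilt [ 0.0503  0.0171 -0.9986] F [-0.6  0.4 -1.1] w 57.4 t 48.9 yaw 85.2
now [ 546.3 -461.8  240.7] yaw 85.2 tiltz [ 0.0503  0.0171 -0.9986] F [-0.6  0.4 -1.1] w 57.4 t 48.9 q7 1.72
[[[-0.0005,-0.0006,0.0203],0.0015],[[-0.0005,-0.0006,0.0203],0.0015]]
```

View pics/w29.png

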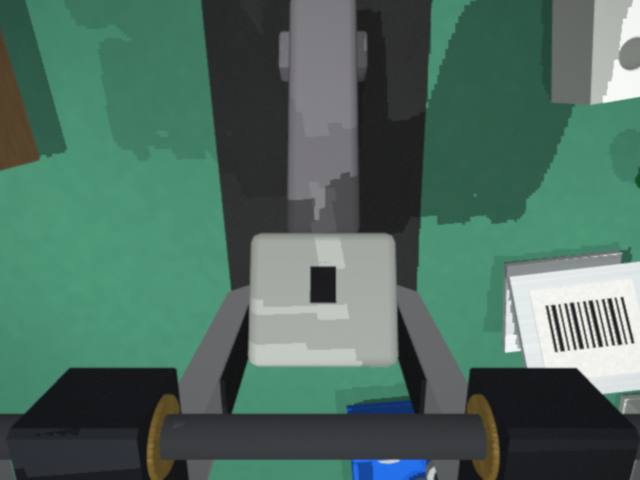

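Call:
{"op": "send_rows", "data": {
  "deltas": [
    [[0,-0.001,0.016],0],
    [[0,-0.001,0.016],0],
    [[0,-0.001,0.016],0],
    [[0,-0.001,0.012],0]
  ]
}}

```text
time_s: 49.3
tcp_pos: [547.7, -455.4, 177.4]
eef_rot: [2.291, 2.117, 0.081]
contact_force: [-0.1, 0.3, -1.9]
gripper_width: 57.6
```

```bash
python3 tilt.py w30
```

```text
head n [-0.475  0.016  0.88 ] pitch lean deg 28.4 az 178.1 16677 c [ 536.1 -453.3  105.9] z rng [ 93.2 116.8]
handle n [-0.477  0.015  0.879] pitch lean deg 28.5 az 178.2 13020 c [ 467.1 -446.9   65. ] z rng [41.5 86.9]
grasp [ 551.9 -454.4  100.5] tilt [ 0.0529  0.0193 -0.9984] F [ 1.   0.3 -1.9] w 57.6 t 49.45 yaw 85.5
```

Call:
{"op": "send_rows", "data": {
  "deltas": [
    [[-0.0065,-0.001,0],-0.018],
    [[0,0,0.004],0]
  ]
}}

```text
time_s: 49.65
tcp_pos: [547.3, -463.3, 175.6]
eef_rot: [2.268, 2.136, 0.081]
contact_force: [-0.2, -2.7, 6.8]
gripper_width: 57.8
```

```bash
python3 tilt.py w30
```

```text
head n [-0.474  0.011  0.881] pitch lean deg 28.3 az 178.7 16677 c [ 536.3 -460.8  104.6] z rng [ 91.9 115.4]
handle n [-0.474  0.017  0.88 ] pitch lean deg 28.3 az 177.9 12915 c [ 467.1 -455.9   63.9] z rng [40.8 85.3]
grasp [ 551.6 -461.5   97.9] tilt [ 0.0545  0.0169 -0.9984] F [-0.6 -2.4  2.1] w 57.5 t 49.8 yaw 86.6
```

Call:
{"op": "send_rows", "data": {
  "deltas": [
    [[0,0.0,0],0],
    [[0,0.0055,0.009],0],
    [[0,0.0055,0.009],0],
    [[0,0.005,0.01],0]
  ],
  "squeeze": 4
}}

```text
time_s: 50.2
tcp_pos: [566.2, -463.0, 148.4]
eef_rot: [2.268, 2.134, 0.083]
contact_force: [0.2, -0.0, -1.6]
gripper_width: 57.8
```

```bash
python3 tilt.py w31
```

```text
head n [-0.248 -0.009  0.969] pitch lean deg 14.3 az -177.8 16571 c [ 556.2 -459.9   77.9] z rng [71.  84.1]
handle n [-0.246 -0.002  0.969] pitch lean deg 14.3 az -179.6 14780 c [ 486.  -455.4   57.1] z rng [47.3 67.1]
grasp [ 570.1 -460.6   69.7] tilt [ 0.0552  0.0192 -0.9983] F [ 0.3  0.6 -1.8] w 58.1 t 50.35 yaw 86.6
```

View pics/w31.png

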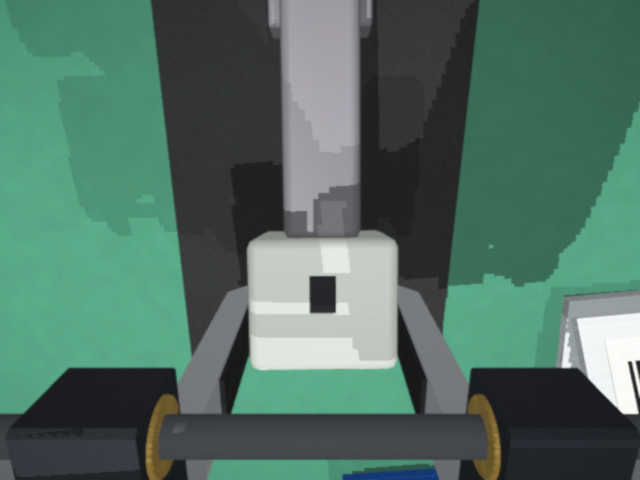

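Call:
{"op": "send_rows", "data": {
  "deltas": [
    [[0,0.003,0.01],0],
    [[0,0.0025,0.01],0],
    [[0,0.001,0.009],0]
  ]
}}

```text
time_s: 50.65
tcp_pos: [575.5, -462.2, 118.5]
eef_rot: [2.267, 2.135, 0.085]
contact_force: [0.5, -0.4, 0.7]
gripper_width: 57.9
```

```bash
python3 tilt.py w32
```

```text
head n [-0.031 -0.022  0.999] pitch lean deg 2.2 az -144.6 15549 c [ 566.5 -459.8   50.3] z rng [48.2 52.1]
handle n [-0.028 -0.017  0.999] pitch lean deg 1.9 az -148.3 17140 c [ 494.7 -455.4   45.4] z rng [43.6 47.3]
grasp [ 578.8 -460.3   40. ] tilt [ 0.0556  0.0193 -0.9983] F [-0.4 -0.1 -1. ] w 58.2 t 50.8 yaw 86.6
```

Call:
{"op": "send_rows", "data": {
  "deltas": [
    [[-0.001,0.0025,0.0045],0]
  ]
}}

```text
time_s: 50.9
tcp_pos: [577.0, -463.1, 114.0]
eef_rot: [2.269, 2.136, 0.083]
contact_force: [-1.0, -0.7, -0.2]
gripper_width: 57.8
```

```bash
python3 tilt.py w33; python3 - <<'E'
from h import *
p=dict(np.load('pics/w33.npz')); w=cloud(p); c=p['color'].astype(int); v,u=np.mgrid[0:480,0:640]
m=(w[...,2]>40)&(w[...,2]<56)&(c.min(-1)>110)&(u>200)&(u<440)&(v>180)&(v<400)&(c.max(-1)-c.min(-1)<40)
m=cv2.morphologyEx(m.astype(np.uint8),cv2.MORPH_OPEN,np.ones((5,5)))
n,l,st,ce=cv2.connectedComponentsWithStats(m); i=1+np.argmax(st[1:,4]); q=w[l==i]; r=cv2.minAreaRect(q[:,:2].astype(np.float32)); print(st[i],r)
m=(np.abs(w[...,2]-3)<4)&(c.max(-1)<75)
m=cv2.morphologyEx(m.astype(np.uint8),cv2.MORPH_OPEN,np.ones((3,3)))>0
q=w[m]
for x in (470,500,530,550): 
    k=q[abs(q[:,0]-x)<3]; print(x,np.percentile(k[:,1],[.5,99.5]).round(1))
E
```

```text
head n [-0.006 -0.012  1.   ] pitch lean deg 0.8 az -116.1 15467 c [ 569.3 -461.    47. ] z rng [45.5 48.3]
handle n [-0.004 -0.012  1.   ] pitch lean deg 0.7 az -107.1 17425 c [ 497.4 -456.6   43.8] z rng [42.3 45.1]
grasp [ 581.5 -461.5   35.5] tilt [ 0.0555  0.0193 -0.9983] F [ 0.1  0.2 -1.2] w 58.1 t 51.05 yaw 86.6
[  245   218   157   154 18266] ((564.77392578125, -460.66741943359375), (58.494842529296875, 64.41659545898438), 87.0633316040039)
470 [-530.  -382.2]
500 [-531.9 -384.1]
530 [-533.7 -386. ]
550 [-535.  -387.3]
```

View pics/w33.png

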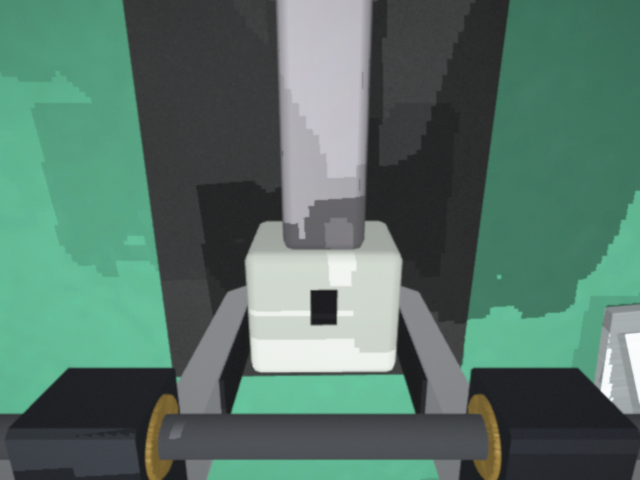

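Call:
{"op": "send_rows", "data": {
  "deltas": [
    [[0,0,0.001],0]
  ]
}}

```text
time_s: 51.15
tcp_pos: [577.3, -462.9, 112.8]
eef_rot: [2.269, 2.136, 0.084]
contact_force: [-2.9, 2.2, 4.7]
gripper_width: 58.3
```

Call:
{"op": "send_rows", "data": {
  "deltas": [
    [[0,0,0],0]
  ],
  "gripper": 0
}}

```text
time_s: 51.25
tcp_pos: [577.5, -463.0, 113.1]
eef_rot: [2.269, 2.135, 0.084]
contact_force: [-0.4, -0.5, 0.0]
gripper_width: 63.0
```

```bash
python3 - <<'E'
from h import *
for i in range(14):p=get_image('wrist')
E
python3 tilt.py w34
```

```text
head n [-0.005 -0.001  1.   ] pitch lean deg 0.3 az -167.4 15420 c [ 569.3 -461.    46.4] z rng [45.  47.7]
handle n [-0.001 -0.01   1.   ] pitch lean deg 0.6 az -96.3 17371 c [ 497.6 -456.5   43.4] z rng [42.  44.7]
grasp [ 581.7 -461.4   35. ] tilt [ 0.0559  0.0193 -0.9982] F [ 0.4  0.3 -0.3] w 93.9 t 52.1 yaw 86.6
```

Released and lying flat. Retreating upward and doing a final check.

Call:
{"op": "send_rows", "data": {
  "deltas": [
    [[0,0.001,-0.02],0],
    [[0,0.001,-0.025],0],
    [[0,0.001,-0.03],0],
    [[0,-0.01,-0.04],0],
    [[0,-0.02,-0.045],0],
    [[0,-0.02,-0.04],0]
  ]
}}

```text
time_s: 52.7
tcp_pos: [519.4, -460.8, 316.7]
eef_rot: [2.268, 2.147, 0.087]
contact_force: [0.5, -0.4, 1.2]
gripper_width: 94.0
```

```bash
python3 - <<'E'
from h import *
for i in range(4):p=get_image('wrist')
save(p,'w35'); np.savez('pics/w35.npz',**p)
t=get_image('top'); save(t,'t35'); np.savez('pics/t35.npz',**t)
s=get_image('scene'); save(s,'s35'); print(state()['time_s'],state()['tcp_pos'])
E
```

```text
53.0 [ 519.40822629 -460.99892896  312.47009703]
```

View pics/w35.png

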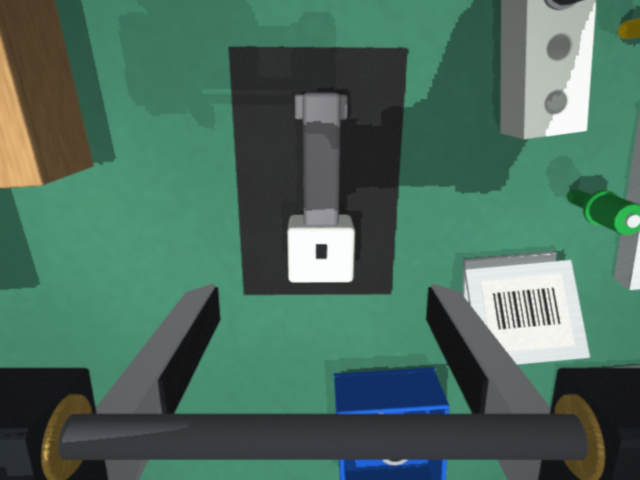

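View pics/t35.png

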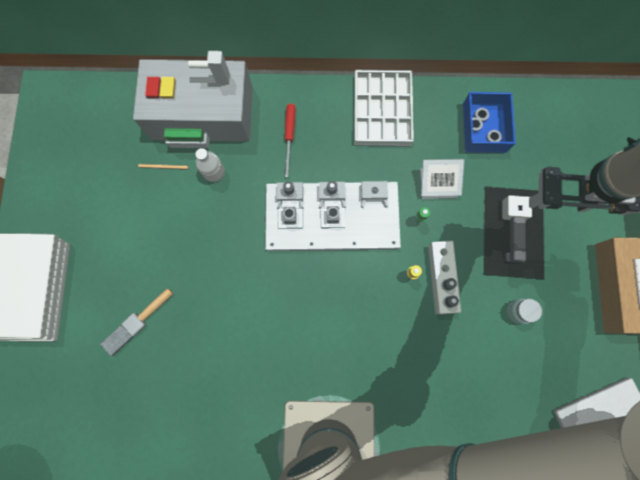

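View pics/s35.png

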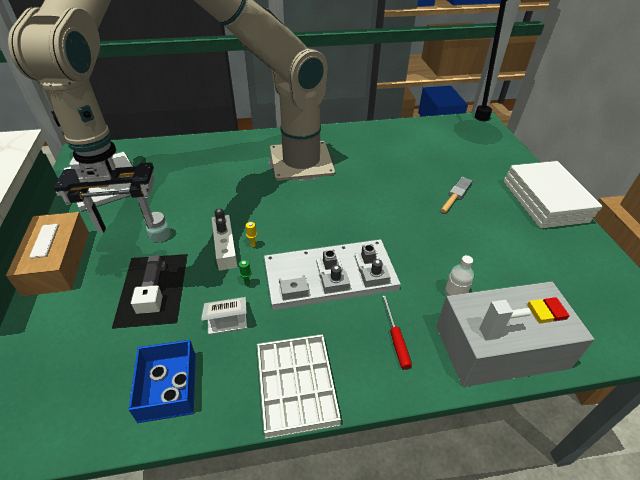

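```bash
python3 - <<'E'
from h import *
p=dict(np.load('pics/w35.npz')); w=cloud(p); c=p['color'].astype(int); v,u=np.mgrid[0:480,0:640]
b=(u>215)&(u<420)&(v>35)&(v<300)
m=b&(np.abs(w[...,2]-3)<4)&(c.max(-1)<60)
rr=cv2.minAreaRect(w[m][:,:2].astype(np.float32)); print('mat',rr)
m=b&(w[...,2]>36)&(w[...,2]<52); rr=cv2.minAreaRect(w[m][:,:2].astype(np.float32)); print('scanner top',rr, w[m][:,0].min(),w[m][:,0].max())
m2=m&(c.min(-1)>150)&(w[...,2]>43.5); rr=cv2.minAreaRect(w[m2][:,:2].astype(np.float32)); print('head',rr,np.median(w[m2][:,2]))
E
```

```text
mat ((515.5792236328125, -458.4647521972656), (149.43675231933594, 228.2790069580078), 86.62226104736328)
scanner top ((516.8134765625, -457.40771484375), (58.02293014526367, 159.55889892578125), 86.63308715820312) 436.630816600269 597.6431027942854
head ((564.8859252929688, -459.9703063964844), (57.14521408081055, 63.56393051147461), 85.29713439941406) 46.39720629378566
```

```bash
python3 -c "
from h import *
print(finish_job()); print(state()['time_s'])"
```

```text
the job is handed in; nothing more can be done
None
the job is handed in; nothing more can be done
```

The job is done and handed in at about 53 s. Two carriers were on the bench, and both are home and locked in stations 2 and 3.

- **Pins:** after release I measured the knob tops at z 88.0 mm and the flange tops at about 54 mm. The expected heights are 88.5 and 54.5 mm, so both flanges rest on the bridges.
- **Scan:** I held the scanner still for about 2 s, about 110 mm from the label. The window was about 2 mm off centre, and the head's lean was 28.4° against the label's 30°, so about 1.5° off square.
- **Scanner return:** the scanner had been knocked to the edge of its mat before I picked it up. It now lies flat, about 1.6 mm from the mat's centre and in line with it, and the gripper is clear.
- **Bystanders:** the solvent bottle, the glass jar and the green and yellow look-alikes stand where they were.

No final check failed. The tool did drift a few degrees off vertical during long moves. I allowed for this at each grasp and pin insertion.

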